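Set up the air-abrasion unit: swap powder cartridges and fit the nozzle

TASK

Set up the tabletop air-abrasion unit for the class: take the spent powder cartridge out of its port and stand it upright in the steel tray, lock every fresh cartridge that stands on the bench into a free port (push it down against the spring, turn it a quarter turn clockwise and let it rise into place), and put the blasting nozzle fully home in the docked handpiece and turn the collet nut clockwise until it grips. Only when all that is done, push the air lever fully over to on. Leave the phone, the glass and the jaw model where they are.

Things in the scene. Friction and masses are not known exactly. Their poses are not given: they have to be found in the camera images.
- cartridge_1_mid (a point): Fresh abrasive cartridge (may be absent), standing on the bench, 92.5 mm tall, 0.22 kg; the point is its centre, 46 mm above its underside; z up. Grey foot 52 mm dia., 24.5 mm tall, lowest 2.5 mm tapered to 49; white drum 66 mm dia. up to 56.5 mm; on top a grip wing 52 mm long along x, 16 mm thick, 56.5 to 92.5 mm above the underside. A half turn makes no difference. Lugs: see cartridge 2.
- cartridge_2_mid (a point): Fresh cartridge (may be absent), identical to cartridge 1. All cartridges have two steel bayonet lugs on opposite sides of the foot, along the x axis, in line with the wing: 10 mm wide, 3 to 11 mm above the underside, 68 mm over both.
- cartridge_3_mid (a point): Fresh cartridge (may be absent), identical to cartridges 1 and 2; centre point, same axes.
- spent_mid (a point): The spent cartridge, identical to the others; centre point, same axes. Locked in one of the ports at the start. To take it out: push it down about 7 mm, turn it back anticlockwise (84 degrees) to the stop, lift.
- port_a_mouth (a point): Bayonet port: upright collar 88 mm dia. on the unit's deck; the point is the centre of its mouth, level with the rim, 84 mm above the bench; x along its two entry notches (black marks on the rim), z up. Bore 57 mm, notches 15 mm wide. A sprung brass valve disc stands 8 mm below the rim (0.8 N per mm, 13 N when fully down). Use: see port b.
- port_b_mouth (a point): Port like a. The cartridge goes in foot down, its x along the port's x (either way round), and is pushed until the drum meets the rim (centre 21.5 mm above the mouth; it can turn below 25). Turned clockwise from above 84 degrees to the stop and let go, it is lifted by the spring, its lugs rising into pockets: locked, it can not turn back, centre 29 mm above the mouth.
- port_c_mouth (a point): Port like a and b. Pushed in but not turned, a cartridge is lifted out again and stands with its centre about 35 mm above the mouth.
- nozzle_mid (a point): Blasting nozzle, 76 mm long, 60 g, standing shank down in an aluminium block (50 x 90 x 50 mm), barrel resting on its top. The point is its centre, 38 mm above the shank's end; z up. Shank 12 mm dia., 42 mm long, end tapered to 6 mm over 6 mm; then a brass grip barrel 18 mm dia., 4 to 28 mm above the point; then a 10 mm tapered tip.
- nozzle: The same nozzle; origin at the lower end of its shank.
- nut_mid (a point): Centre of the knurled steel collet nut on the upright handpiece docked at the unit's front: 36 mm dia., 28 mm tall, top 102 mm above the bench, 24 mm mouth; z up. The shank goes down between three jaws (14.8 mm bore when open) until its end stands on the bore's floor: then the nozzle's centre is 12 mm above this point, its barrel 2 mm above the nut.
- collet_nut (a joint): Turn of the collet nut, rad: 0 slack, grows clockwise from above (tightening), end stop 2.2. The jaws meet the shank at about 1.0 and grip it well from about 1.5; 0 to 0.25 at the start. It turns stiffly (0.12 N m or more) and stays where it is left; it takes more than one grasp.
- jaw_a: One of the three collet jaws inside the nut, moved by it. Origin on the collet's axis.
- air_lever (a joint): Air lever on the unit's deck, rad: 0 off (leaning to the unit's -x, towards the robot), 1.0 fully on (over to the unit's +x). Stays where it is left; light (about 1 N at the knob).
- air_lever_tip (a point): Centre of the lever's black ball knob, 26 mm dia., on a 10 mm thick, 60 mm long rod whose pivot is 72 mm above the bench, on a grey block 70 x 50 x 25 mm. It swings over the top along the unit's x axis, 58 mm in all.
- tray_in (a point): Centre of the inner floor of the open steel tray for empties on the bench: 140 x 140 mm, walls 28 mm high, floor about 4 mm above the bench.
- unit: Air-abrasion unit, fixed white housing 170 (x) x 400 (y) x 50 mm, origin under its centre. The three ports stand in a row along its y axis, 105 mm apart, 15 mm beyond its centre in x; dock at (-150, -150) mm, air lever's pivot at (0, -165) mm in its frame.
- tumbler: A drinking glass, 68 mm dia., 95 mm tall, origin under its centre. Leave alone.
- phone: A black phone lying flat, 75 x 150 x 9 mm, origin under its centre. Leave alone.
- jaw_model: A plaster jaw model, 55 x 66 x 28 mm, origin under its centre. Leave alone.
- spent: The spent cartridge; origin under its foot.

How it is judged:
By the outcome, as a careful person would: the job done as asked, in the order asked, and still so for the second after the job is handed in, with the robot touching nothing.
Of cartridge_1, cartridge_2, cartridge_3 only 2 to 3 are there at a start; the rules pass over those that are not, and their reading is None.
At some moment in a run one of cartridge_1, cartridge_2, cartridge_3 may be knocked a few centimetres aside while the robot is not near it.
It also fails if it takes over 210 s, if anything falls off the work surface, if the arm or the gripper's body presses on something with over 40 N, if the wrist force passes 120 N, or if a joint passes its speed limit or range.

ROBOT

A 6-joint arm with a two-finger parallel gripper is mounted at the origin on the work surface. World frame = base frame: x ahead of the robot, y to its left, z up, the work surface at z = 0. Lengths are in m, angles in rad, forces in N, time in s.
With the tool pointing down it reaches from about 0.15 to 0.775 m from the base axis. Payload 6.1 kg.
Tool frame: the origin (TCP) lies midway between the tips of the shut fingers; the grasp point (between the pads) lies 19 mm behind it; z points along the fingers, y is the line along which they close (so a half turn about z gives the same grasp; the last joint's range is limited). The gripper opens to 85 mm and grips with 20 to 120 N. Pads are 22 mm wide; open, the fingers measure 114 mm over their backs; the gripper's body (76 mm by 85 mm) begins 54 mm behind the grasp point. The pads swing forward as they close: fully open they stand 13 mm farther back than shut.
Start: joints at [-1.126, 0.126, -0.04, 1.405, 0, 1.571], TCP at [0.226, -0.474, 0.231] pointing down, gripper open.
Joint ranges: [-2.72, 2.72], [-0.95, 1.95], [-1.27, 1.35], [-1.78, 2.02], [-1.46, 1.47], [-3.14, 3.14]. Speed limits (rad/s): [2.39, 2.39, 3.01, 3.14, 3.14, 3.14].

INTERFACE

Orientations are given as a unit quaternion [w, x, y, z].
In Python, from bench import arm gives the robot as it stands.
- The arm moves only by the tool jog_arm, never from a script. Its argument "targets" is one flat list of numbers, 7 for each row, row after row: the shift along the world's x, y, z in m, then the turn, a rotation vector about the world's x, y, z in degrees, then the finger opening in m, from 0 to 0.0854. A call has 1 to 5 rows; each row is the pose to reach, as a shift and turn from the pose commanded when the call began; what a row does not reach only later rows make up. A row lasts 1/10 s, in which the tool goes at most 50 mm and 8.59 degrees, less where a joint would pass 70% of its speed; a pose out of reach is approached as far as the arm can. A call with a gripper value outside its range is refused whole. The fingers move at their own pace and stop on an object; "grip_force" is the grip in N (left out, the last holds). Time passes only in rows, so rows that repeat a pose let the fingers close. It gives the time, the measured TCP pose, the force, the opening and the grip force at its end, in the units of the state.
- arm.observe(): the state, without advancing time (a new reading comes with each control period).
- arm.read_camera(name): name is "scene" or "top" or "wrist"; returns a dict with "frame" (400x640x3 uint8, red, green, blue), "intrinsics" (3x3 intrinsics, pixels), "k1" (the pictures are not rectified: a ray, as slopes to the right and down, at radius r is drawn at 1 + k1 r^2 times it, then the intrinsics apply), "R" (3x3) and "t" (3): a world point X has camera coordinates R X + t. Camera axes: x right, y down, z forward; pixel columns grow to the right and rows downward; lengths in m; the calibration is good to about 2 mm. A picture is of the moment at which its call begins. There is no depth.
- arm.close_job(): hands the job in; it is judged then, once.
Trained networks look in the newest picture that a camera, given by its name, has taken for a name from the list of things; names that differ only in an ending like _2 or _b are one class to them, and where a whole thing is asked for, a point or a joint stands for the part that bears it (a point fixed in the world has none). Each returns a list of dicts, best first, with "conf" (0 to 1); they miss things now and then, are a little off and sometimes report something else, mostly with a low value. They report only what shows in the picture. A call takes as long as a camera call.
- arm.look_for(name, camera): "rect" ([left, top, right, bottom] as shares, 0 to 1, of the picture: columns of its width, rows of its height, round what is visible of it).
The state is a dict: "clock": time; "q": joint angles; "joint_velocities": joint speeds; "tau": joint torques, N m; "tcp_pos": TCP position; "tool_rot": TCP orientation; "force": force on the tool from outside, world axes, zero at the start; "wrist_torque": the same for the moment, N m; "opening": finger opening in m; "finger_force": force on a finger pad.
Only numpy, scipy, OpenCV 4.12 (cv2) and the standard library are available. Lean on these libraries where they do the work, as an engineer would, in place of code of your own. Each camera call takes 0.05 s, during which the arm holds its last target. There are 200 camera calls.

## Working session

There is one attempt and no reset: what is moved stays moved. The work goes in short steps, Python scripts to look and compute and a tool call to move; the robot and the scene stay as the last step left them, time stands still between calls to the robot, and variables do not carry over. Pictures are saved under pics/ and viewed, at most 14 in all, crops included, and the job is handed in when it is done.

Besides the shell and the picture viewer there is one more tool, called after "Request:" in YAML: its name, and indented under it one key for each argument. jog_arm: Moves the arm, as the interface text tells. Its arguments: {"type":"object","properties":{"targets":{"type":"array","items":{"type":"number"}},"grip_force":{"type":"number"}},"required":["targets"]}

```bash
ls; mkdir -p pics
cat > h.py <<'E'
import numpy as np, cv2
from bench import arm
def snap(n,f=None):
    c=arm.read_camera(n)
    if f: cv2.imwrite('pics/'+f+'.png',c['frame'][:,:,::-1])
    return c
def ray(c,u,v):
    K=c['intrinsics'];x=(u-K[0][2])/K[0][0];y=(v-K[1][2])/K[1][1]
    a=np.array([x,y])
    s=a.copy()
    for _ in range(20): s=a/(1+c['k1']*(s@s))
    R=np.array(c['R']);d=R.T@np.array([s[0],s[1],1]);o=-R.T@np.array(c['t'])
    return o,d
def atz(c,u,v,z):
    o,d=ray(c,u,v);return o+d*(z-o[2])/d[2]
def proj(c,X):
    p=np.array(c['R'])@np.array(X)+np.array(c['t']);s=p[:2]/p[2];s=s*(1+c['k1']*(s@s));K=c['intrinsics']
    return np.array([K[0][0]*s[0]+K[0][2],K[1][1]*s[1]+K[1][2]])
E
python3 - <<'E'
from h import *
for n in ['scene','top','wrist']:
    c=snap(n,n+'0');R=np.array(c['R']);print(n,(-R.T@np.array(c['t'])).round(3),R.round(2).tolist(),np.array(c['intrinsics'])[0].round(1),c['k1'])
    if n!='wrist':
        for o in ['cartridge_1_mid','spent_mid','port_a_mouth','nozzle_mid','nut_mid','air_lever_tip','tray_in','tumbler','phone','jaw_model']:
            print(o,[(np.round(np.array(r['rect'])*[640,400,640,400]).astype(int).tolist(),round(r['conf'],2)) for r in arm.look_for(o,n)][:5])
s=arm.observe();print(s)
E
```

```text
pics
scene [ 1.334 -0.396  0.641] [[0.49, 0.87, -0.02], [0.45, -0.27, -0.85], [-0.75, 0.41, -0.53]] [421.6   0.  326.7] -0.032103677996689874
cartridge_1_mid [([356, 146, 379, 179], 0.8), ([252, 211, 262, 236], 0.28)]
spent_mid [([365, 170, 396, 209], 0.73)]
port_a_mouth [([359, 197, 397, 224], 0.97)]
nozzle_mid [([233, 194, 415, 293], 0.74), ([201, 316, 241, 344], 0.69), ([322, 203, 363, 236], 0.63), ([168, 250, 175, 259], 0.52)]
nut_mid [([237, 194, 251, 213], 0.55)]
air_lever_tip [([253, 211, 262, 238], 0.44)]
tray_in [([136, 209, 207, 260], 0.67)]
tumbler [([452, 174, 483, 220], 0.87), ([253, 209, 261, 237], 0.24)]
phone [([358, 247, 421, 295], 0.9)]
jaw_model [([199, 316, 243, 342], 0.65)]
top [0.404 0.033 1.174] [[0.02, -1.0, 0.03], [-0.99, -0.02, -0.17], [0.17, -0.02, -0.99]] [422.9   0.  317.2] -0.11140946353647975
cartridge_1_mid [([200, 272, 227, 295], 0.83)]
spent_mid [([251, 178, 279, 199], 0.78), ([334, 172, 362, 208], 0.75)]
port_a_mouth [([248, 174, 285, 211], 0.84)]
nozzle_mid []
nut_mid [([375, 243, 387, 259], 0.67)]
air_lever_tip [([383, 193, 389, 204], 0.63), ([251
[... 344 characters left out ...]
396
{'clock': 1.15, 'q': array([-1.12599301e+00,  1.25785358e-01, -3.95877151e-02,  1.40542286e+00,
       -3.06097958e-06,  1.57079553e+00]), 'joint_velocities': array([ 0.00078979, -0.00142837,  0.00118206,  0.00148856,  0.00088257,
        0.00081578]), 'tau': array([-3.89149636e-04, -4.35720813e+01,  3.53091824e+01,  1.65632988e-03,
       -2.68638769e-05, -6.64576767e-07]), 'tcp_pos': array([ 0.2258869 , -0.47389557,  0.23130784]), 'tool_rot': array([ 5.27952197e-07,  9.75370434e-01,  2.20573153e-01, -1.44974444e-06]), 'force': array([0.80342953, 0.18016272, 0.7715741 ]), 'wrist_torque': array([-0.02163924, -0.02382344, -0.00510831]), 'finger_force': 0.0, 'opening': 0.08565243942035271}
```

Run:
```python
import cv2
a=cv2.imread('pics/top0.png')[110:330,140:480]
cv2.imwrite('pics/top_c.png',cv2.resize(a,(800,518),interpolation=cv2.INTER_CUBIC))
a=cv2.imread('pics/scene0.png')[120:360,120:500]
cv2.imwrite('pics/scene_c.png',cv2.resize(a,(800,505),interpolation=cv2.INTER_CUBIC))
```

```text
(no output)
```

View pics/top_c.png

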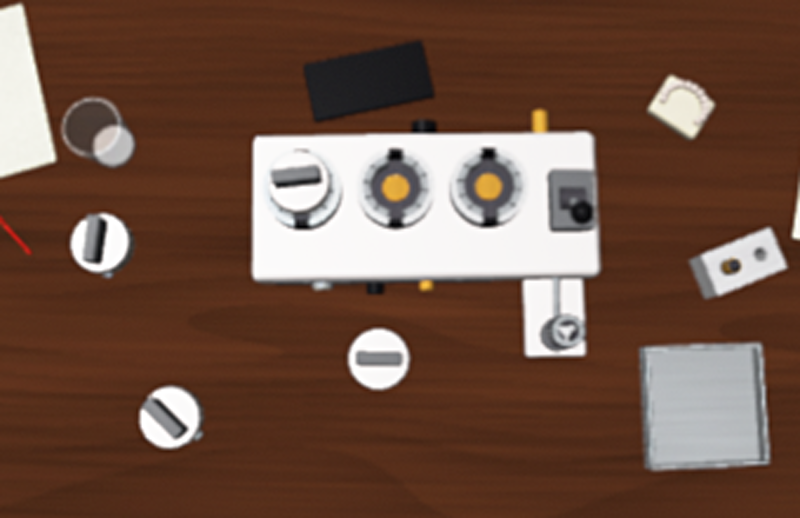

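View pics/scene_c.png

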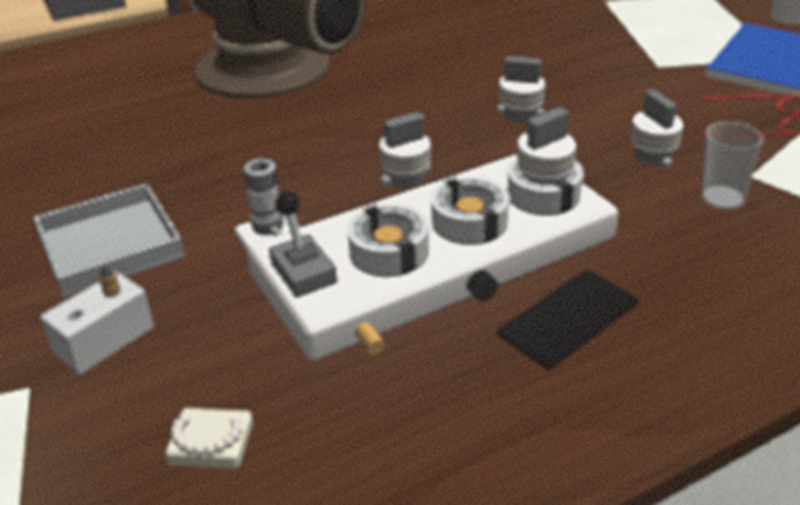

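The top view shows the spent cartridge in the left port (wing top crop ≈(297,177)) and free ports at ≈(395,187) and (488,187). There are three fresh cartridges at ≈(95,240), (165,418) and (379,359). The nozzle is at ≈(731,264), the nut at ≈(565,329), the lever knob at ≈(581,211), and the tray centre at ≈(705,406). The scene view agrees with this.

```bash
cat > fit.py <<'E'
from h import *
from scipy.optimize import least_squares
t=snap('top');s=snap('scene')
T=lambda u,v:(140+u/2.353,110+v/2.353)
S=lambda u,v:(120+u/2.105,120+v/2.105)
def W(p,l): 
    c,n=np.cos(p[2]),np.sin(p[2]); return [p[0]+c*l[0]-n*l[1],p[1]+n*l[0]+c*l[1],l[2]]
obs=[(t,T(396,187),(.015,0,.076)),(t,T(488,187),(.015,-.105,.076)),(t,T(565,329),(-.15,-.15,.102)),(t,T(253,137),(.085,.2,.05)),(t,T(592,132),(.085,-.2,.05)),(t,T(599,272),(-.085,-.2,.05)),(t,T(253,277),(-.085,.2,.05)),
(s,S(470,205),(.015,0,.076)),(s,S(389,234),(.015,-.105,.076)),(s,S(260,167),(-.15,-.15,.102))]
f=lambda p:np.concatenate([proj(c,W(p,l))-uv for c,uv,l in obs])
r=least_squares(f,[.6,.05,0]);p=r.x
print('unit',p.round(4),np.degrees(p[2]));print(r.fun.reshape(-1,2).round(1).tolist())
for n,l in dict(A=(.015,.105,.084),B=(.015,0,.084),C=(.015,-.105,.084),nut=(-.15,-.15,.088),lev=(0,-.165,.072)).items(): print(n,np.round(W(p,l),4))
for n,a,b in [('k1',(96,216),(93,264)),('k2',(145,399),(185,436)),('k3',(357,359),(401,359)),('spent',(272,178),(321,175))]:
    z=.0925 if n!='spent' else .1595
    A,B=[atz(t,*T(*q),z) for q in (a,b)];print(n,((A+B)/2).round(3),np.degrees(np.arctan2(*(B-A)[1::-1])))
print('noz',atz(t,*T(731,265),.078),'tray',atz(t,*T(705,406),.015),'knob',atz(t,*T(581,211),.12))
print('blk',[atz(t,*T(*q),.05).round(3) for q in [(690,262),(767,229),(787,264),(708,297)]])
E
python3 fit.py
```

```text
unit [0.6098 0.012  0.057 ] 3.266776349743146
[[6.5, -0.8], [6.9, -2.2], [-3.5, -1.6], [-7.0, -0.2], [-5.6, -2.9], [-4.3, -1.2], [-6.4, 2.3], [-7.6, 1.3], [-8.2, 2.4], [3.8, -1.8]]
A [0.6188 0.1176 0.084 ]
B [0.6248 0.0128 0.084 ]
C [ 0.6308 -0.092   0.084 ]
nut [ 0.4686 -0.1463  0.088 ]
lev [ 0.6192 -0.1528  0.072 ]
k1 [0.553 0.361 0.093] -179.64231117148714
k2 [0.362 0.273 0.093] -130.17747337231444
k3 [0.43  0.045 0.093] -88.96124911452117
spent [0.615 0.134 0.159] -85.22381800511684
noz [ 0.54050074 -0.35010442  0.078     ] tray [ 0.38172492 -0.33594278  0.015     ] knob [ 0.59142372 -0.17067368  0.12      ]
blk [array([ 0.547, -0.311,  0.05 ]), array([ 0.587, -0.405,  0.05 ]), array([ 0.546, -0.428,  0.05 ]), array([ 0.506, -0.331,  0.05 ])]
```

```bash
python3 - <<'E'
s=open('fit.py').read()
s=s.replace("def W(p,l): \n","def W(p,l):\n    l=(l[0],l[1]+(p[3] if l[0]==.015 else 0),l[2])\n").replace("[.6,.05,0]","[.6,.05,0,.03]")
open('fit.py','w').write(s)
E
python3 fit.py
```

```text
unit [ 0.61   -0.0027  0.0343  0.0344] 1.9669612183824559
[[-0.8, -0.6], [-0.3, -1.1], [0.9, -0.2], [-1.0, -1.8], [0.4, -1.2], [0.5, 0.5], [-1.6, 0.7], [-0.8, -1.3], [-1.2, -1.0], [-1.1, -1.1]]
A [0.6202 0.1372 0.084 ]
B [0.6238 0.0323 0.084 ]
C [ 0.6274 -0.0727  0.084 ]
nut [ 0.4652 -0.1577  0.088 ]
lev [ 0.6157 -0.1676  0.072 ]
k1 [0.553 0.361 0.093] -179.64231117148714
k2 [0.362 0.273 0.093] -130.17747337231444
k3 [0.43  0.045 0.093] -88.96124911452117
spent [0.615 0.134 0.159] -85.22381800511684
noz [ 0.54050074 -0.35010442  0.078     ] tray [ 0.38172492 -0.33594278  0.015     ] knob [ 0.59142372 -0.17067368  0.12      ]
blk [array([ 0.547, -0.311,  0.05 ]), array([ 0.587, -0.405,  0.05 ]), array([ 0.546, -0.428,  0.05 ]), array([ 0.506, -0.331,  0.05 ])]
```

Request:
jog_arm:
  targets: [0.13,0.203,0.013,0,0,23.2,0.06,0.13,0.203,0.013,0,0,23.2,0.06,0.13,0.203,0.013,0,0,23.2,0.06,0.13,0.203,0.013,0,0,23.2,0.06,0.13,0.203,0.013,0,0,23.2,0.06]

```text
clock: 1.85
tcp_pos: [0.3567, -0.2689, 0.2447]
tool_rot: [0.0, 0.911, 0.412, 0.0]
force: [1.1, -0.7, 0.6]
opening: 0.0598
finger_force: 0.0
```

Request:
jog_arm:
  targets: [0.13,0.203,0.013,0,0,23.2,0.06,0.13,0.203,0.013,0,0,23.2,0.06,0.13,0.203,0.013,0,0,23.2,0.06,0.13,0.203,0.013,0,0,23.2,0.06,0.13,0.203,0.013,0,0,23.2,0.06]

```text
clock: 2.35
tcp_pos: [0.4869, -0.0655, 0.2576]
tool_rot: [0.0, 0.809, 0.588, 0.0]
force: [1.1, -0.7, 1.0]
opening: 0.0601
finger_force: 0.0
```

Request:
jog_arm:
  targets: [0.13,0.203,0.013,0,0,23.2,0.06,0.13,0.203,0.013,0,0,23.2,0.06,0.13,0.203,0.013,0,0,23.2,0.06,0.13,0.203,0.013,0,0,23.2,0.06,0.13,0.203,0.013,0,0,23.2,0.06]

```text
clock: 2.85
tcp_pos: [0.6169, 0.1376, 0.2701]
tool_rot: [0.0, 0.675, 0.738, 0.0]
force: [-0.2, -1.2, 0.0]
opening: 0.0602
finger_force: 0.0
```

Run:
```python
from h import *
from scipy.spatial.transform import Rotation as Ro
c=snap('wrist','w1');o=arm.observe();print(o['clock'],o['tcp_pos'],o['q'].round(2),np.array(c['R']).round(3).tolist(),c['t'])
p=o['tcp_pos'];print(proj(c,p),proj(c,[p[0],p[1],.16]))
```

```text
2.9 [0.61915229 0.14206113 0.26836153] [0.22 0.35 0.33 1.55 0.   1.7 ] [[0.996, 0.09, -0.0], [0.087, -0.953, 0.289], [0.026, -0.288, -0.957]] [-0.62680557  0.02972069  0.44064074]
[322.04825383 255.27238717] [319.82826229 191.57289815]
```

View pics/w1.png

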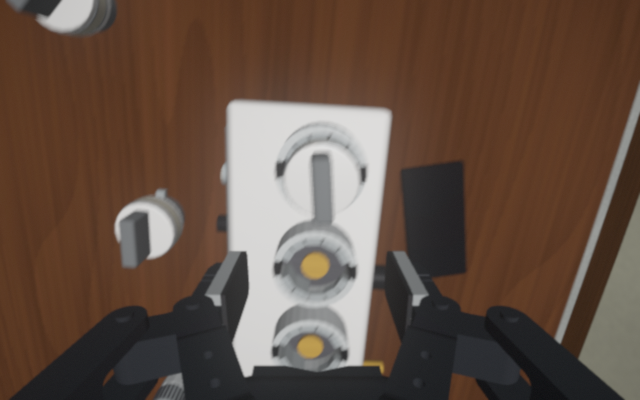

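Request:
jog_arm:
  targets: [0,0,0,0,0,0,0.06,0,0,0,0,0,0,0.06,0,0,0,0,0,0,0.06]

```text
clock: 3.2
tcp_pos: [0.6154, 0.134, 0.2707]
tool_rot: [0.0, 0.675, 0.737, -0.0]
force: [-0.4, -0.1, -0.0]
opening: 0.0601
finger_force: 0.0
```

Run:
```python
from h import *
c=snap('wrist','w2');o=arm.observe();print(o['clock'],o['tcp_pos'])
f=cv2.resize(c['frame'][110:310,220:420],(800,800),interpolation=cv2.INTER_CUBIC)[:600]
cv2.imwrite('pics/w2c.png',f[:,:,::-1])
for n,X in dict(A=(.6202,.1372,.084),B=(.6238,.0323,.084),C=(.6274,-.0727,.084)).items():
    q=proj(c,X);print(n,q,(q-[220,110])*4)
```

```text
3.25 [0.61541689 0.13388153 0.27089485]
A [321.58861527 171.71999365] [406.35446106 246.8799746 ]
B [315.76993825 269.65003269] [383.07975298 638.60013077]
C [310.85994951 352.02444825] [363.43979805 968.097793  ]
```

View pics/w2c.png

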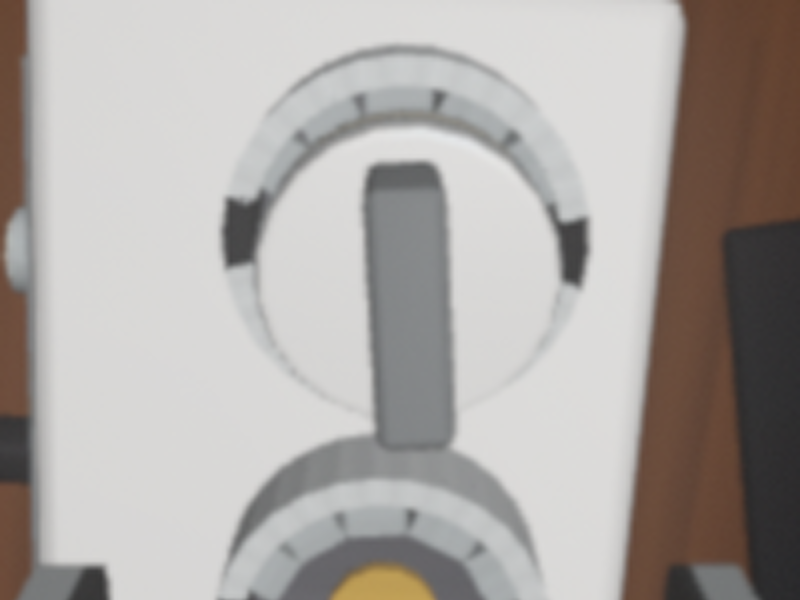

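Spent wing top face centre is at crop (411,318), so px (322.8,189.5), running (405,189)→(416,447). The rim marks at (243,232) and (573,252) put port A within about 1 mm of the fit.

Run:
```python
from h import *
c=snap('wrist');g=lambda u,v,z:atz(c,220+u/4,110+v/4,z)
a,b=g(405,189,.1595),g(416,447,.1595);print(a,b,(a+b)/2,np.degrees(np.arctan2(*(a-b)[1::-1])))
l,r=g(243,232,.084),g(573,252,.084);print(l,r,(l+r)/2,np.degrees(np.arctan2(*(r-l)[1::-1])))
print(arm.observe()['tcp_pos'])
```

```text
[0.61643874 0.16403501 0.1595    ] [0.62318125 0.11405918 0.1595    ] [0.61981   0.1390471 0.1595   ] 97.68368857893327
[0.58090693 0.13723004 0.084     ] [0.66040085 0.1393107  0.084     ] [0.62065389 0.13827037 0.084     ] 1.4993067452626603
[0.61543157 0.1338624  0.27097801]
```

Request:
jog_arm:
  targets: [0.005,0.0045,-0.05,0,0,2.7,0.045,0.005,0.0045,-0.09,0,0,2.7,0.045,0.005,0.0045,-0.125,0,0,2.7,0.045,0.005,0.0045,-0.142,0,0,2.7,0.045,0.005,0.0045,-0.142,0,0,2.7,0.045]

```text
clock: 3.8
tcp_pos: [0.6188, 0.1382, 0.1256]
tool_rot: [-0.001, 0.658, 0.753, -0.002]
force: [-0.4, -0.6, -0.6]
opening: 0.0449
finger_force: 0.0
```

Request:
jog_arm:
  targets: [0,0,0,0,0,0,0.008,0,0,0,0,0,0,0.008,0,0,0,0,0,0,0.008,0,0,0,0,0,0,0.008,0,0,0,0,0,0,0.008]
  grip_force: 70

```text
clock: 4.3
tcp_pos: [0.6218, 0.1395, 0.1299]
tool_rot: [0.001, 0.658, 0.753, 0.001]
force: [-0.5, -1.6, 5.7]
opening: 0.0147
finger_force: 69.6
```

Request:
jog_arm:
  targets: [0,0,-0.004,0,0,0,0.008,0,0,-0.0075,0,0,0,0.008,0,0,-0.0075,0,0,0,0.008,0,0,-0.0075,0,0,0,0.008]

```text
clock: 4.7
tcp_pos: [0.6218, 0.1396, 0.1235]
tool_rot: [0.001, 0.657, 0.753, 0.001]
force: [-3.5, -2.4, 12.7]
opening: 0.0149
finger_force: 70.5
```

Request:
jog_arm:
  targets: [0,0,-0.0015,0,0,0,0.008,0,0,-0.0015,0,0,8,0.008,0,0,-0.0015,0,0,16,0.008,0,0,-0.0015,0,0,24,0.008,0,0,-0.0015,0,0,32,0.008]

```text
clock: 5.2
tcp_pos: [0.6222, 0.1392, 0.1234]
tool_rot: [0.003, 0.422, 0.906, 0.001]
force: [-4.2, -4.0, 18.5]
opening: 0.015
finger_force: 71.3
```

Request:
jog_arm:
  targets: [0,0,0,0,0,8,0.008,0,0,0,0,0,16,0.008,0,0,0,0,0,24,0.008,0,0,0,0,0,32,0.008,0,0,0,0,0,40,0.008]

```text
clock: 5.7
tcp_pos: [0.6218, 0.139, 0.1235]
tool_rot: [0.002, 0.087, 0.996, 0.0]
force: [-7.2, -4.2, 19.5]
opening: 0.0151
finger_force: 71.9
```

Request:
jog_arm:
  targets: [0,0,0,0,0,8,0.008,0,0,0,0,0,12,0.008,0,0,0,0,0,12,0.008]

```text
clock: 6.0
tcp_pos: [0.6217, 0.1391, 0.1235]
tool_rot: [0.002, -0.016, 1.0, -0.0]
force: [-5.6, -4.3, 20.2]
opening: 0.0147
finger_force: 71.6
```

Run:
```python
from h import *
o=arm.observe();print({k:np.round(o[k],3).tolist() for k in ('clock','tcp_pos','q','force','wrist_torque','opening')})
```

```text
{'clock': 6.0, 'tcp_pos': [0.622, 0.139, 0.123], 'q': [0.221, 0.352, 0.012, 1.227, -0.001, 0.189], 'force': [-5.577, -4.274, 20.192], 'wrist_torque': [-0.673, 1.484, -0.095], 'opening': 0.015}
```

Request:
jog_arm:
  targets: [0,0,0.01,0,0,0,0.008,0,0,0.02,0,0,0,0.008,0,0,0.05,0,0,0,0.008,0,0,0.09,0,0,0,0.008,0,0,0.12,0,0,0,0.008]

```text
clock: 6.5
tcp_pos: [0.6207, 0.1399, 0.2409]
tool_rot: [-0.0, -0.016, 1.0, 0.0]
force: [0.3, -0.3, -2.2]
opening: 0.0149
finger_force: 68.4
```

Run:
```python
from h import *
c=snap('top','t2');d=snap('scene','s2')
o=arm.observe();print(o['tcp_pos'],o['force'],o['opening'])
a=c['frame'][110:330,140:480];b=d['frame'][100:360,120:500]
cv2.imwrite('pics/ts2.png',np.vstack([cv2.resize(a,(480,310)),cv2.resize(b,(480,290))])[:,:,::-1])
```

```text
[0.62242001 0.14021343 0.2439834 ] [ 1.45409921 -1.36277334 -2.32268952] 0.014980740391232095
```

View pics/ts2.png

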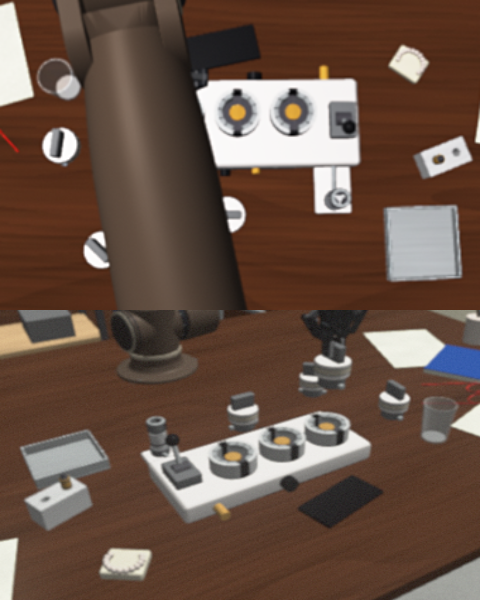

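Request:
jog_arm:
  targets: [-0.04,-0.08,0,0,0,0,0.008,-0.08,-0.16,0,0,0,0,0.008,-0.08,-0.16,0,0,0,0,0.008,-0.08,-0.16,0,0,0,0,0.008]

```text
clock: 7.0
tcp_pos: [0.5386, -0.0226, 0.2379]
tool_rot: [-0.001, -0.015, 1.0, -0.0]
force: [-0.6, 0.8, -1.0]
opening: 0.0148
finger_force: 68.9
```

Request:
jog_arm:
  targets: [-0.02,-0.04,0,0,0,0,0.008,-0.04,-0.08,0,0,0,0,0.008,-0.06,-0.12,0,0,0,0,0.008,-0.08,-0.16,0,0,0,0,0.008,-0.08,-0.16,0,0,0,0,0.008]

```text
clock: 7.5
tcp_pos: [0.4582, -0.1839, 0.238]
tool_rot: [-0.001, -0.013, 1.0, -0.0]
force: [-0.2, 0.4, -2.4]
opening: 0.0149
finger_force: 69.3
```

Request:
jog_arm:
  targets: [-0.02,-0.04,0,0,0,0,0.008,-0.04,-0.08,0,0,0,0,0.008,-0.06,-0.12,0,0,0,0,0.008,-0.08,-0.155,0,0,0,0,0.008,-0.08,-0.155,0,0,0,0,0.008]

```text
clock: 8.0
tcp_pos: [0.3789, -0.3381, 0.2377]
tool_rot: [-0.001, -0.013, 1.0, 0.0]
force: [0.4, 0.4, -1.3]
opening: 0.0146
finger_force: 69.7
```

Request:
jog_arm:
  targets: [0,0,-0.04,0,0,0,0.008,0,0,-0.08,0,0,0,0.008,0,0,-0.12,0,0,0,0.008,0,0,-0.15,0,0,0,0.008,0,0,-0.16,0,0,0,0.008]

```text
clock: 8.5
tcp_pos: [0.3793, -0.3326, 0.075]
tool_rot: [-0.002, -0.016, 1.0, 0.003]
force: [-0.1, 0.6, -2.4]
opening: 0.0147
finger_force: 69.5
```

Run:
```python
from h import *
d=snap('scene','s3');o=arm.observe();print(o['clock'],o['tcp_pos'],o['force'],o['opening'])
c=snap('top','t3')
cv2.imwrite('pics/ts3.png',np.hstack([cv2.resize(d['frame'][190:290,120:240],(400,333)),cv2.resize(c['frame'][230:330,380:480],(333,333))])[:,:,::-1])
```

```text
8.55 [ 0.37950426 -0.33297473  0.07532087] [-0.91275487 -1.05306061 -3.19781966] 0.015124193585969257
```

View pics/ts3.png

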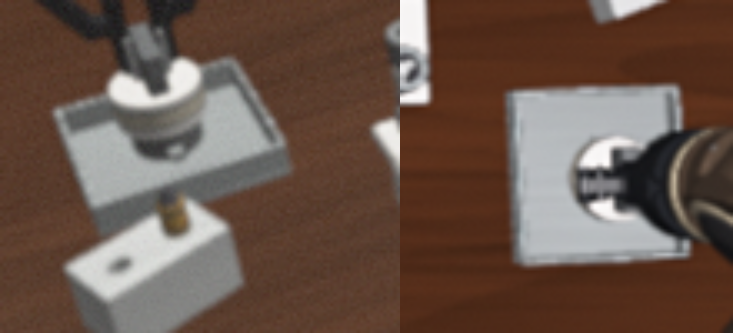

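The picture shows the cartridge hanging inside the tray, near its centre. I'll lower it and release.

Request:
jog_arm:
  targets: [0,0,-0.003,0,0,0,0.008,0,0,-0.005,0,0,0,0.008,0,0,-0.007,0,0,0,0.008,0,0,-0.0075,0,0,0,0.008]

```text
clock: 9.0
tcp_pos: [0.3812, -0.3357, 0.0724]
tool_rot: [0.0, -0.016, 1.0, -0.0]
force: [-0.5, 0.9, -2.8]
opening: 0.015
finger_force: 69.6
```

Request:
jog_arm:
  targets: [0,0,0,0,0,0,0.05,0,0,0,0,0,0,0.05,0,0,0,0,0,0,0.05,0,0,0,0,0,0,0.05]

```text
clock: 9.4
tcp_pos: [0.381, -0.3356, 0.0721]
tool_rot: [0.0, -0.016, 1.0, -0.0]
force: [-0.7, 0.6, 0.5]
opening: 0.0502
finger_force: 0.0
```

Request:
jog_arm:
  targets: [0,0,0.03,0,0,0,0.05,0,0,0.07,0,0,0,0.05,0,0,0.12,0,0,0,0.05,0,0,0.16,0,0,0,0.05]

```text
clock: 9.8
tcp_pos: [0.3809, -0.3354, 0.2345]
tool_rot: [0.001, -0.016, 1.0, -0.0]
force: [1.3, -0.3, -0.0]
opening: 0.0496
finger_force: 0.0
```

Run:
```python
from h import *
c=snap('wrist','w4');o=arm.observe();print(o['clock'],o['tcp_pos'],o['force'])
d=snap('top')
for n in ('cartridge_1_mid',): 
  for k in ('top','scene'):
    if k=='scene': snap('scene')
    print(k,[(np.round(np.array(r['rect'])*[640,400,640,400]).astype(int).tolist(),round(r['conf'],2)) for r in arm.look_for(n,k)])
def wing(c,u,v,R=45):
    pass
cv2.imwrite('pics/tw4.png',np.vstack([cv2.resize(d['frame'][110:330,140:480],(464,300)),cv2.resize(c['frame'],(464,290))])[:,:,::-1])
```

```text
9.85 [ 0.3824566  -0.33683238  0.24095188] [ 1.6396138  -0.91947276  5.56415494]
top [([199, 273, 225, 293], 0.85)]
scene [([359, 148, 379, 178], 0.75), ([302, 171, 326, 208], 0.74)]
```

View pics/tw4.png

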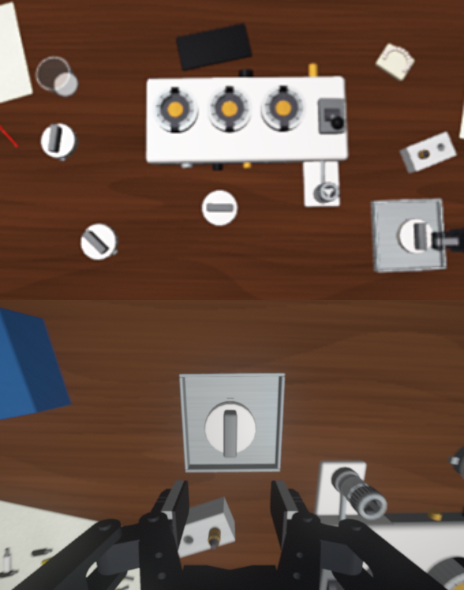

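The spent cartridge stands upright at the tray's centre, and the three fresh ones are unmoved. The nozzle is next.

Request:
jog_arm:
  targets: [0.05,-0.004,-0.01,0,0,0,0.05,0.1,-0.008,-0.02,0,0,0,0.05,0.14,-0.013,-0.03,0,0,0,0.05,0.16,-0.014,-0.03,0,0,0,0.05,0.16,-0.014,-0.03,0,0,0,0.05]

```text
clock: 10.55
tcp_pos: [0.5423, -0.3485, 0.1977]
tool_rot: [-0.002, -0.017, 1.0, 0.002]
force: [0.3, 0.5, 0.9]
opening: 0.0499
finger_force: 0.0
```

Request:
jog_arm:
  targets: [0,0,0,0,0,0,0.05,0,0,0,0,0,0,0.05,0,0,0,0,0,0,0.05]

```text
clock: 10.85
tcp_pos: [0.5398, -0.3495, 0.2023]
tool_rot: [0.0, -0.015, 1.0, -0.0]
force: [-0.5, -0.5, 0.0]
opening: 0.0502
finger_force: 0.0
```

Run:
```python
from h import *
c=snap('wrist','w5');o=arm.observe();print(o['clock'],o['tcp_pos'],o['q'].round(2))
f=c['frame'][60:260,200:440];cv2.imwrite('pics/w5c.png',cv2.resize(f,(720,600),interpolation=cv2.INTER_CUBIC)[:,:,::-1])
print((proj(c,[.5405,-.35,.084])-[200,60])*3)
```

```text
10.9 [ 0.53993226 -0.34957259  0.20250977] [-0.57  0.35  0.19  1.4  -0.   -0.6 ]
[343.99335767 401.63879823]
```

View pics/w5c.png

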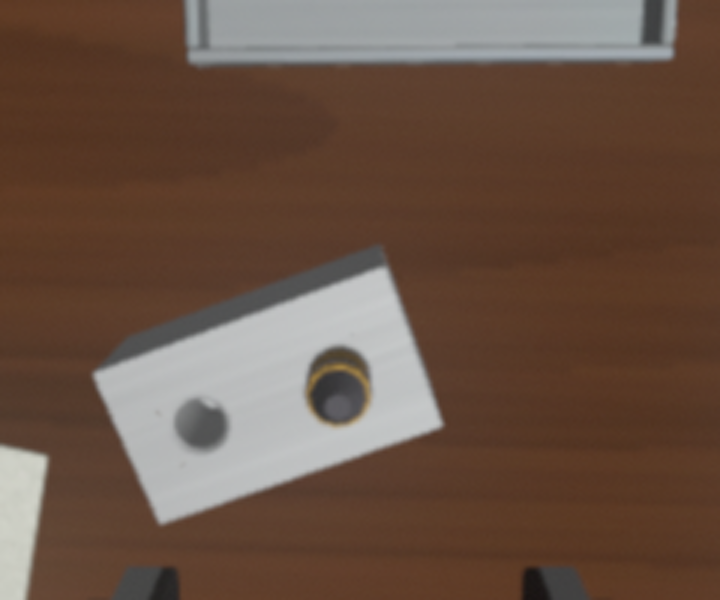

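Nozzle: the gold ring at the barrel top (z 74 mm) is centred at crop (338.5,394), and the tip (z 84) at ≈(338,404).

Run:
```python
from h import *
c=snap('wrist')
print(atz(c,200+338.5/3,60+394/3,.074),atz(c,200+338.5/3,60+404/3,.084),arm.observe()['tcp_pos'])
```

```text
[ 0.54149979 -0.35158005  0.074     ] [ 0.54141649 -0.35148366  0.084     ] [ 0.54006046 -0.34959439  0.20254453]
```

Request:
jog_arm:
  targets: [0.0014,-0.002,-0.04,0,0,0,0.045,0.0014,-0.002,-0.08,0,0,0,0.045,0.0014,-0.002,-0.12,0,0,0,0.045,0.0014,-0.002,-0.14,0,0,0,0.045,0.0014,-0.002,-0.148,0,0,0,0.045]

```text
clock: 11.45
tcp_pos: [0.5405, -0.3506, 0.0514]
tool_rot: [-0.002, -0.015, 1.0, 0.001]
force: [-0.2, 0.7, -0.1]
opening: 0.0451
finger_force: 0.0
```

Request:
jog_arm:
  targets: [0,0,0,0,0,0,0.045,0,0,0,0,0,0,0.01,0,0,0,0,0,0,0.01,0,0,0,0,0,0,0.01,0,0,0,0,0,0,0.01]
  grip_force: 40

```text
clock: 11.95
tcp_pos: [0.5433, -0.352, 0.056]
tool_rot: [0.001, -0.016, 1.0, -0.001]
force: [-0.9, 0.3, 6.8]
opening: 0.0168
finger_force: 39.1
```

Request:
jog_arm:
  targets: [0,0,0.03,0,0,0,0.01,0,0,0.06,0,0,0,0.01,0,0,0.1,0,0,0,0.01,0,0,0.14,0,0,0,0.01,0,0,0.14,0,0,0,0.01]

```text
clock: 12.45
tcp_pos: [0.5445, -0.3528, 0.2011]
tool_rot: [0.004, -0.016, 1.0, -0.003]
force: [1.2, -0.7, 0.6]
opening: 0.0165
finger_force: 39.7
```

Request:
jog_arm:
  targets: [-0.01,0.04,0,0,0,0,0.01,-0.02,0.09,0,0,0,0,0.01,-0.03,0.14,0,0,0,0,0.01,-0.0415,0.18,0,0,0,0,0.01,-0.0415,0.194,0,0,0,0,0.01]

```text
clock: 12.95
tcp_pos: [0.4992, -0.1542, 0.1942]
tool_rot: [-0.0, -0.017, 1.0, 0.0]
force: [0.3, 0.2, -0.5]
opening: 0.0164
finger_force: 39.8
```

Request:
jog_arm:
  targets: [0,0,0,0,0,0,0.01,0,0,0,0,0,0,0.01,0,0,0,0,0,0,0.01,0,0,0,0,0,0,0.01]

```text
clock: 13.35
tcp_pos: [0.5011, -0.1586, 0.1935]
tool_rot: [-0.0, -0.015, 1.0, -0.0]
force: [-0.1, -0.1, -0.2]
opening: 0.0165
finger_force: 39.8
```

Run:
```python
from h import *
c=snap('wrist','w6');o=arm.observe();print(o['clock'],o['tcp_pos'],o['tool_rot'].round(3))
f=c['frame'][140:340,200:440];cv2.imwrite('pics/w6c.png',cv2.resize(f,(720,600),interpolation=cv2.INTER_CUBIC)[:,:,::-1])
print((proj(c,[.4652,-.1577,.102])-[200,140])*3)
p=o['tcp_pos']
for dz in (.0,-.048,.028): print(dz,(proj(c,p+[0,0,dz])-[200,140])*3)
```

```text
13.4 [ 0.50097297 -0.15846805  0.19347945] [-0.    -0.015  1.    -0.   ]
[354.01445061  38.15102796]
0.0 [344.30695164 371.37178472]
-0.048 [345.33449573 256.89477399]
0.028 [343.38018387 474.81572473]
```

View pics/w6c.png

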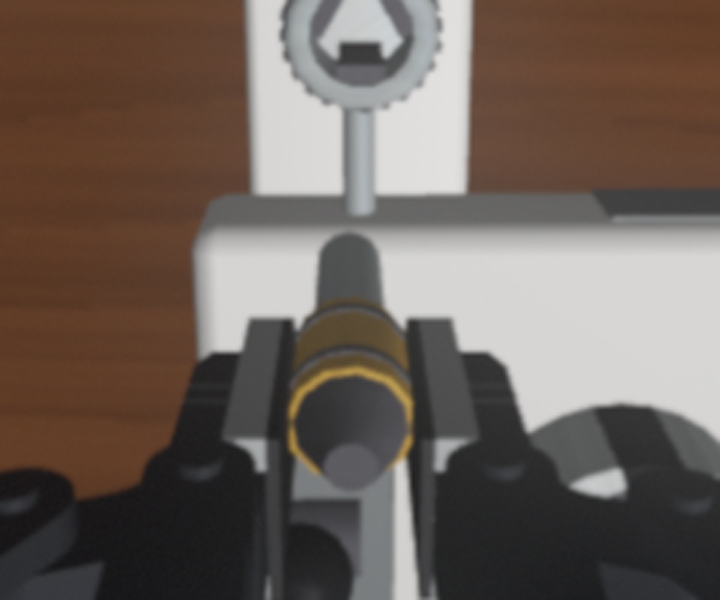

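In the crop, the nut centre is at x≈362 with its front top edge at y≈108, and the nozzle ring centre is at ≈(351,428). I'll locate the nut by a circle-edge fit.

```bash
cat >> h.py <<'E'
def circ(c,x0,y0,z,radii,span=.008,step=.0005):
    """best centre for circles at height z; radii: list of (r, sign) sign=+1 outside brighter"""
    g=cv2.GaussianBlur(cv2.cvtColor(c['frame'],cv2.COLOR_RGB2GRAY).astype(np.float32),(0,0),.8)
    a=np.linspace(0,2*np.pi,72,endpoint=False);best=[]
    def samp(x,y,r):
        P=np.array([proj(c,[x+r*np.cos(t),y+r*np.sin(t),z]) for t in a],np.float32)
        return cv2.remap(g,P[:,:1],P[:,1:],cv2.INTER_LINEAR)[:,0]
    for dx in np.arange(-span,span+1e-9,step):
        for dy in np.arange(-span,span+1e-9,step):
            s=sum(sg*np.clip(samp(x0+dx,y0+dy,r+.0012)-samp(x0+dx,y0+dy,r-.0012),-40,40).mean() for r,sg in radii)
            best.append((s,x0+dx,y0+dy))
    best.sort(reverse=True);return np.round(best[:4],4).tolist()
E
python3 - <<'E'
from h import *
c=snap('wrist');g=lambda u,v,z:atz(c,200+u/3,140+v/3,z)
p=arm.observe()['tcp_pos'];print(p)
print('ring',g(351,428,p[2]+.018),'tip',g(351,466,p[2]+.028),'shank end front',g(349,236,p[2]-.048))
for rr in ([(.012,1)],[(.012,1),(.018,-1)]): print(circ(c,.4652,-.157,.102,rr,.006))
t=snap('top');print('top',circ(t,.4652,-.157,.102,[(.012,1)],.006)[:2])
E
```

```text
[ 0.50089984 -0.15833546  0.19348865]
ring [ 0.50003892 -0.15742282  0.21148865] tip [ 0.4995954  -0.15745648  0.22148865] shank end front [ 0.49655007 -0.15778399  0.14548865]
[[34.3106, 0.4637, -0.156], [34.2914, 0.4632, -0.1565], [34.2519, 0.4637, -0.1565], [34.1836, 0.4642, -0.156]]
[[23.5182, 0.4647, -0.155], [22.8476, 0.4652, -0.1555], [22.7086, 0.4642, -0.155], [22.5315, 0.4647, -0.1555]]
top [[18.425, 0.4647, -0.158], [18.2447, 0.4647, -0.1585]]
```

Request:
jog_arm:
  targets: [-0.036,0.0013,0,0,0,0,0.01,-0.036,0.0013,0,0,0,0,0.01,-0.036,0.0013,-0.02,0,0,0,0.01,-0.036,0.0013,-0.04,0,0,0,0.01,-0.036,0.0013,-0.05,0,0,0,0.01]

```text
clock: 14.0
tcp_pos: [0.4645, -0.1562, 0.1424]
tool_rot: [-0.001, -0.015, 1.0, 0.0]
force: [-0.2, 0.4, -1.0]
opening: 0.0162
finger_force: 39.8
```

Request:
jog_arm:
  targets: [0,0,-0.008,0,0,0,0.01,0,0,-0.016,0,0,0,0.01,0,0,-0.022,0,0,0,0.01,0,0,-0.022,0,0,0,0.01]

```text
clock: 14.4
tcp_pos: [0.4648, -0.1562, 0.1212]
tool_rot: [-0.0, -0.016, 1.0, -0.0]
force: [0.5, -1.2, -1.5]
opening: 0.0167
finger_force: 39.8
```

Run:
```python
from h import *
o=arm.observe();print({k:np.round(o[k],3).tolist() for k in ('clock','tcp_pos','tool_rot','force','wrist_torque','opening')})
```

```text
{'clock': 14.4, 'tcp_pos': [0.465, -0.156, 0.121], 'tool_rot': [-0.0, -0.016, 1.0, -0.0], 'force': [0.528, -1.181, -1.507], 'wrist_torque': [-0.144, -0.126, -0.048], 'opening': 0.017}
```

Request:
jog_arm:
  targets: [0,0,-0.004,0,0,0,0.01,0,0,-0.008,0,0,0,0.01,0,0,-0.011,0,0,0,0.01,0,0,-0.012,0,0,0,0.01,0,0,-0.012,0,0,0,0.01]

```text
clock: 14.9
tcp_pos: [0.465, -0.1562, 0.11]
tool_rot: [0.0, -0.016, 1.0, -0.0]
force: [1.1, 0.7, -0.8]
opening: 0.0162
finger_force: 40.0
```

Request:
jog_arm:
  targets: [0,0,-0.001,0,0,0,0.01,0,0,-0.002,0,0,0,0.01,0,0,-0.003,0,0,0,0.01,0,0,-0.003,0,0,0,0.01]

```text
clock: 15.3
tcp_pos: [0.4663, -0.1564, 0.1095]
tool_rot: [0.002, -0.016, 1.0, -0.001]
force: [-2.1, 0.1, 15.3]
opening: 0.0166
finger_force: 41.4
```

Request:
jog_arm:
  targets: [0,0,0.002,0,0,0,0.01,0,0,0.003,0,0,0,0.065,0,0,0.003,0,0,0,0.065,0,0,0.003,0,0,0,0.065,0,0,0.003,0,0,0,0.065]

```text
clock: 15.8
tcp_pos: [0.4646, -0.156, 0.1094]
tool_rot: [-0.0, -0.016, 1.0, 0.0]
force: [-0.3, -0.1, 0.2]
opening: 0.0648
finger_force: 0.0
```

Run:
```python
from h import *
d=snap('scene','s7');o=arm.observe();print(o['clock'],o['tcp_pos'],o['force'],o['opening'])
c=snap('wrist','w7')
cv2.imwrite('pics/sw7.png',np.vstack([cv2.resize(d['frame'][170:250,200:300],(375,300),interpolation=cv2.INTER_CUBIC),cv2.resize(c['frame'][180:360,220:445],(375,300),interpolation=cv2.INTER_CUBIC)])[:,:,::-1])
```

```text
15.85 [ 0.46461018 -0.15603021  0.10946057] [-1.17649724 -0.34666895  0.19250063] 0.06486306698649935
```

View pics/sw7.png

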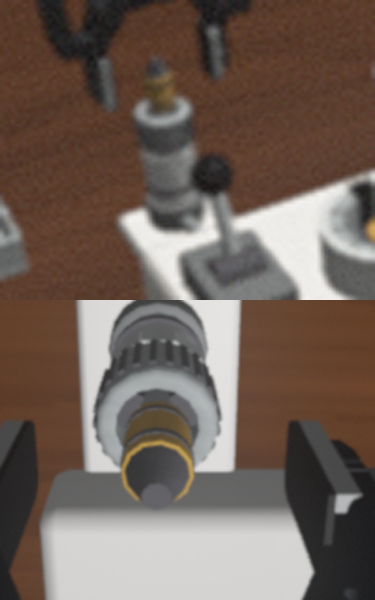

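The nozzle is seated in the nut, with its barrel just above it. I'll grip the nut and turn it clockwise.

Request:
jog_arm:
  targets: [0,0,-0.015,0,0,0,0.065,0,0,-0.03,0,0,0,0.065,0,0,-0.036,0,0,0,0.065,0,0,-0.036,0,0,0,0.065]

```text
clock: 16.3
tcp_pos: [0.4641, -0.1559, 0.0729]
tool_rot: [-0.001, -0.016, 1.0, 0.0]
force: [-0.1, 0.6, 0.2]
opening: 0.0651
finger_force: 0.0
```

Request:
jog_arm:
  targets: [0,0,0,0,0,0,0.028,0,0,0,0,0,0,0.028,0,0,0,0,0,0,0.028,0,0,0,0,0,0,0.028,0,0,0,0,0,0,0.028]
  grip_force: 80

```text
clock: 16.8
tcp_pos: [0.4654, -0.1572, 0.0751]
tool_rot: [0.001, -0.015, 1.0, -0.001]
force: [-1.7, -3.4, 4.8]
opening: 0.0307
finger_force: 79.1
```

Request:
jog_arm:
  targets: [0,0,0,0,0,-6,0.028,0,0,0,0,0,-12,0.028,0,0,0,0,0,-18,0.028,0,0,0,0,0,-24,0.028,0,0,0,0,0,-30,0.028]

```text
clock: 17.3
tcp_pos: [0.4653, -0.1577, 0.0751]
tool_rot: [0.001, 0.246, 0.969, -0.002]
force: [-2.5, -5.5, 5.2]
opening: 0.0309
finger_force: 78.7
```

Run:
```python
from h import *
o=arm.observe();print({k:np.round(o[k],3).tolist() for k in ('clock','tcp_pos','tool_rot','force','wrist_torque','opening')})
```

```text
{'clock': 17.3, 'tcp_pos': [0.465, -0.158, 0.075], 'tool_rot': [0.001, 0.246, 0.969, -0.002], 'force': [-2.539, -5.531, 5.243], 'wrist_torque': [-1.317, 0.552, 0.11], 'opening': 0.031}
```

Request:
jog_arm:
  targets: [0,0,0,0,0,-7,0.028,0,0,0,0,0,-14,0.028,0,0,0,0,0,-21,0.028,0,0,0,0,0,-28,0.028,0,0,0,0,0,-35,0.028]

```text
clock: 17.8
tcp_pos: [0.4648, -0.1581, 0.0751]
tool_rot: [0.001, 0.527, 0.85, -0.002]
force: [-5.1, -7.4, 6.3]
opening: 0.0308
finger_force: 78.7
```

Request:
jog_arm:
  targets: [0,0,0,0,0,-6,0.028,0,0,0,0,0,-12,0.028,0,0,0,0,0,-18,0.028,0,0,0,0,0,-24,0.028,0,0,0,0,0,-30,0.028]

```text
clock: 18.3
tcp_pos: [0.4643, -0.1583, 0.0751]
tool_rot: [0.002, 0.728, 0.685, -0.002]
force: [-6.9, -8.4, 7.9]
opening: 0.0307
finger_force: 78.7
```

Run:
```python
from h import *
o=arm.observe();print({k:np.round(o[k],3).tolist() for k in ('clock','tcp_pos','q','tool_rot','force','wrist_torque','opening')})
```

```text
{'clock': 18.3, 'tcp_pos': [0.464, -0.158, 0.075], 'q': [-0.325, 0.109, -0.406, 1.055, -0.005, 1.307], 'tool_rot': [0.002, 0.728, 0.685, -0.002], 'force': [-6.905, -8.385, 7.878], 'wrist_torque': [-1.644, 1.323, 0.264], 'opening': 0.031}
```

Request:
jog_arm:
  targets: [0,0,0,0,0,-5,0.028,0,0,0,0,0,-10,0.028,0,0,0,0,0,-15,0.028,0,0,0,0,0,-18,0.028]

```text
clock: 18.7
tcp_pos: [0.464, -0.1582, 0.0751]
tool_rot: [0.002, 0.826, 0.563, -0.002]
force: [-6.9, -7.8, 9.0]
opening: 0.0305
finger_force: 78.6
```

Run:
```python
from h import *
o=arm.observe();print({k:np.round(o[k],3).tolist() for k in ('clock','tcp_pos','q','tool_rot','force','wrist_torque','opening')})
```

```text
{'clock': 18.7, 'tcp_pos': [0.464, -0.158, 0.075], 'q': [-0.325, 0.109, -0.406, 1.055, -0.005, 1.619], 'tool_rot': [0.002, 0.826, 0.563, -0.002], 'force': [-6.892, -7.84, 9.036], 'wrist_torque': [-1.535, 1.541, 0.294], 'opening': 0.031}
```

Request:
jog_arm:
  targets: [0,0,0,0,0,0,0.065,0,0,0,0,0,0,0.065,0,0,0,0,0,0,0.065,0,0,0.02,0,0,0,0.065]

```text
clock: 19.1
tcp_pos: [0.4633, -0.1553, 0.0917]
tool_rot: [-0.002, 0.825, 0.565, -0.001]
force: [-0.1, -0.2, 0.5]
opening: 0.0652
finger_force: 0.0
```

Request:
jog_arm:
  targets: [0,0,0.05,0,0,0,0.065,0,0,0.1,0,0,0,0.065,0,0,0.13,0,0,0,0.065,0,0,0.13,0,0,0,0.065,0,0,0.13,0,0,0,0.065]

```text
clock: 19.6
tcp_pos: [0.4653, -0.156, 0.2241]
tool_rot: [0.0, 0.825, 0.565, 0.001]
force: [0.2, 0.4, -0.4]
opening: 0.0652
finger_force: 0.0
```

Run:
```python
from h import *
c=snap('wrist','w8');o=arm.observe();print(o['clock'],o['tcp_pos'],o['q'].round(2),o['tool_rot'].round(3))
t=snap('top','t8');s=snap('scene','s8')
cv2.imwrite('pics/m8.png',np.vstack([np.hstack([cv2.resize(t['frame'][110:330,140:480],(464,300)),cv2.resize(s['frame'][170:250,200:300],(336,300),interpolation=cv2.INTER_CUBIC)]),np.pad(cv2.resize(c['frame'],(480,300)),((0,0),(0,320),(0,0)))])[:,:,::-1])
```

```text
19.65 [ 0.46462699 -0.15583652  0.22291006] [-0.32  0.06 -0.13  1.38  0.    1.62] [-0.     0.825  0.565 -0.   ]
```

View pics/m8.png

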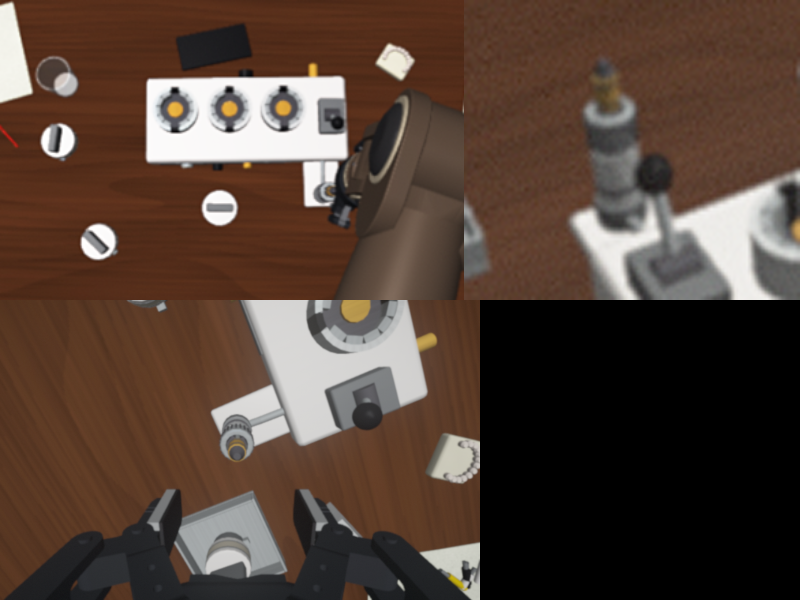

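Nozzle upright and clamped (torque rose to 0.29 N m as the jaws gripped). I'm moving to the nearest fresh cartridge.

Request:
jog_arm:
  targets: [-0.008,0.04,0.027,0,0,4.4,0.06,-0.016,0.085,0.027,0,0,8.8,0.06,-0.024,0.13,0.027,0,0,13.2,0.06,-0.032,0.175,0.027,0,0,17.6,0.06,-0.035,0.2,0.027,0,0,22.2,0.06]

```text
clock: 20.25
tcp_pos: [0.4282, 0.0463, 0.2496]
tool_rot: [-0.001, 0.699, 0.715, -0.001]
force: [0.1, 0.4, -0.1]
opening: 0.0599
finger_force: 0.0
```

Request:
jog_arm:
  targets: [0,0,0,0,0,0,0.06,0,0,0,0,0,0,0.06,0,0,0,0,0,0,0.06,0,0,0,0,0,0,0.06]

```text
clock: 20.65
tcp_pos: [0.4298, 0.043, 0.2504]
tool_rot: [-0.0, 0.702, 0.712, -0.0]
force: [-0.0, 0.3, -0.0]
opening: 0.0601
finger_force: 0.0
```

```bash
cat >> h.py <<'E'
def cart(c,x0,y0,base=0.,span=.012):
    """drum centre by circle fit, then wing centre and angle by dark-rectangle fit at the wing top"""
    r=circ(c,x0,y0,base+.0565,[(.033,-1)],span,.001)[0];r=circ(c,r[1],r[2],base+.0565,[(.033,-1)],.002,.0005)[0]
    g=cv2.GaussianBlur(cv2.cvtColor(c['frame'],cv2.COLOR_RGB2GRAY).astype(np.float32),(0,0),.8)
    L,Wd=np.meshgrid(np.linspace(-.024,.024,13),np.array([-.012,-.0105,-.0055,0,.0055,.0105,.012]));out=np.abs(Wd)>.01
    E,_=np.meshgrid([-.028,.028],[0]);best=[]
    def val(x,y,t,l,w):
        cs,sn=np.cos(t),np.sin(t)
        P=np.array([proj(c,[x+cs*a-sn*b,y+sn*a+cs*b,base+.0925]) for a,b in zip(l.ravel(),w.ravel())],np.float32)
        return cv2.remap(g,P[:,:1],P[:,1:],cv2.INTER_LINEAR)[:,0]
    def sc(p):
        v=val(p[0],p[1],p[2],L,Wd);o=out.ravel();return np.clip(v[o],0,200).mean()-v[~o].mean()-2*v[~o].std()
    T=[(sc((r[1],r[2],np.radians(t))),t) for t in range(0,180,6)];t=max(T)[1]
    from scipy.optimize import minimize
    m=minimize(lambda q:-sc((r[1]+q[0]*1e-3,r[2]+q[1]*1e-3,np.radians(t+q[2]))),[0,0,0],method='Nelder-Mead',options=dict(initial_simplex=[[0,0,0],[3,0,0],[0,3,0],[0,0,5]]))
    return dict(drum=r,wing=(round(r[1]+m.x[0]*1e-3,4),round(r[2]+m.x[1]*1e-3,4),round(t+m.x[2],1)),score=round(-m.fun,1))
E
python3 - <<'E'
from h import *
c=snap('wrist','w9');o=arm.observe();print(o['clock'],o['tcp_pos'],o['tool_rot'].round(3));print(cart(c,.43,.045))
t=snap('top');print(cart(t,.553,.361));print(cart(t,.362,.273))
E
```

```text
20.7 [0.4298688  0.04301993 0.2504779 ] [-0.     0.702  0.712 -0.   ]
{'drum': [37.8663, 0.432, 0.048], 'wing': (np.float64(0.432), np.float64(0.0535), np.float64(91.3)), 'score': np.float64(65.4)}
{'drum': [39.2597, 0.557, 0.3675], 'wing': (np.float64(0.5538), np.float64(0.3592), np.float64(-3.1)), 'score': np.float64(15.3)}
{'drum': [39.5326, 0.3625, 0.277], 'wing': (np.float64(0.3644), np.float64(0.272), np.float64(49.2)), 'score': np.float64(35.0)}
```

Run:
```python
from h import *
c=snap('wrist');f=c['frame'].copy()
k=4;u,v=proj(c,[.432,.046,.07]).astype(int);u-=75;v-=75
F=cv2.resize(f[v:v+150,u:u+190],None,fx=k,fy=k,interpolation=cv2.INTER_CUBIC)
def dr(P,col):
    q=np.array([(proj(c,p)-[u,v])*k+k/2 for p in P]).astype(np.int32);cv2.polylines(F,[q],True,col,1)
a=np.linspace(0,6.28,60)
for (x,y),col in (((.432,.048),(255,0,0)),((.432,.045),(0,255,0))):
    dr([[x+.033*np.cos(t),y+.033*np.sin(t),.0565] for t in a],col)
    dr([[x+i,y+j,.0925] for i,j in ((-.008,-.026),(.008,-.026),(.008,.026),(-.008,.026))],col)
cv2.imwrite('pics/w9c.png',F[:,:,::-1])
```

```text
(no output)
```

View pics/w9c.png

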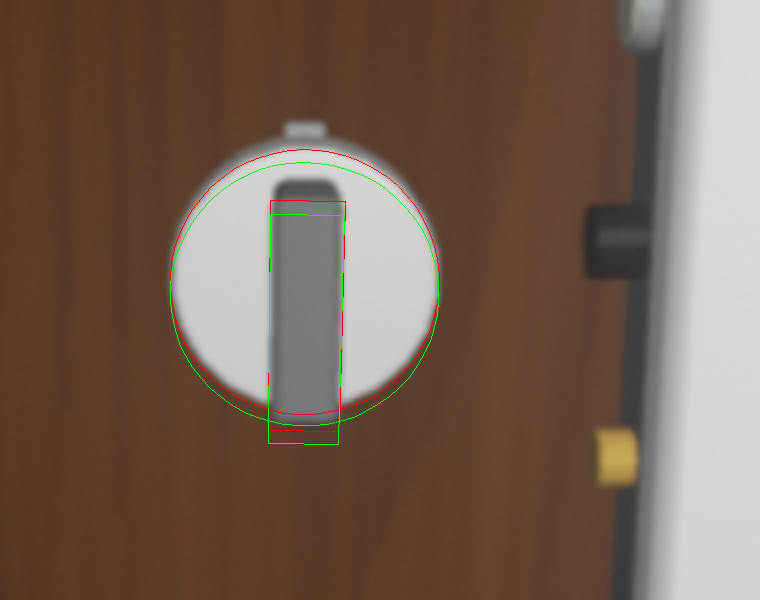

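Top face: the drum's lower edge sits at y≈408 (red overlay 414) and the wing spans 197–424 (red 201–431). True centre is therefore ≈(0.4315, 0.0492), wing at 91°.

Request:
jog_arm:
  targets: [0.0015,0.006,-0.05,0,0,0.5,0.05,0.0015,0.006,-0.1,0,0,0.5,0.05,0.0015,0.006,-0.15,0,0,0.5,0.05,0.0015,0.006,-0.18,0,0,0.5,0.05,0.0015,0.006,-0.187,0,0,0.5,0.05]

```text
clock: 21.3
tcp_pos: [0.4286, 0.0492, 0.0603]
tool_rot: [-0.002, 0.698, 0.716, -0.002]
force: [-0.2, -0.5, -0.1]
opening: 0.0501
finger_force: 0.0
```

Request:
jog_arm:
  targets: [0,0,0,0,0,0,0.05,0,0,0,0,0,0,0.008,0,0,0,0,0,0,0.008,0,0,0,0,0,0,0.008,0,0,0,0,0,0,0.008]
  grip_force: 70

```text
clock: 21.8
tcp_pos: [0.4327, 0.05, 0.0658]
tool_rot: [0.001, 0.698, 0.716, 0.001]
force: [-1.0, -0.0, 6.7]
opening: 0.0149
finger_force: 69.2
```

Request:
jog_arm:
  targets: [0,0,0.03,0,0,0,0.008,0,0,0.08,0,0,8,0.008,0,0,0.13,0,0,16,0.008,0,0,0.17,0,0,24,0.008,0,0,0.18,0,0,32,0.008]

```text
clock: 22.3
tcp_pos: [0.4331, 0.0501, 0.2494]
tool_rot: [0.003, 0.471, 0.882, 0.002]
force: [0.3, 0.7, -3.0]
opening: 0.015
finger_force: 69.1
```

Request:
jog_arm:
  targets: [0.03,-0.02,0,0,0,8,0.008,0.06,-0.04,0,0,0,16,0.008,0.1,-0.06,0,0,0,24,0.008,0.14,-0.08,0,0,0,32,0.008,0.18,-0.1,0,0,0,40,0.008]

```text
clock: 22.8
tcp_pos: [0.6127, -0.051, 0.2444]
tool_rot: [0.001, 0.141, 0.99, 0.0]
force: [1.5, 0.8, -1.7]
opening: 0.0147
finger_force: 69.1
```

Request:
jog_arm:
  targets: [0.04,-0.02,0,0,0,8,0.008,0.05,-0.02,0,0,0,16,0.008,0.05,-0.02,0,0,0,18.5,0.008,0.05,-0.02,0,0,0,18.5,0.008,0.05,-0.02,0,0,0,18.5,0.008]

```text
clock: 23.3
tcp_pos: [0.6612, -0.07, 0.244]
tool_rot: [0.0, -0.017, 1.0, -0.0]
force: [-0.1, -0.7, -2.3]
opening: 0.0146
finger_force: 69.0
```

Run:
```python
from h import *
c=snap('wrist','w10');o=arm.observe();print(o['clock'],o['tcp_pos'],o['tool_rot'].round(3),o['force'],o['opening'])
for n,x,y in (('A',.6215,.1388),('B',.6248,.0339),('C',.6281,-.0711)): print(n,proj(c,[x,y,.084]),circ(c,x,y,.084,[(.0285,1)],.006,.0005)[:2],circ(c,x,y,.084,[(.0285,1),(.044,-1)],.006,.0005)[:2])
```

```text
23.35 [ 0.66108022 -0.06995204  0.24426799] [ 0.    -0.017  1.    -0.   ] [ 0.75628729 -0.08201525 -1.44853086] 0.014802231018323005
A [555.19899439 144.38799272] [[33.2792, 0.6185, 0.1393], [33.2698, 0.619, 0.1393]] [[51.9428, 0.619, 0.1398], [51.8711, 0.619, 0.1393]]
B [436.65610563 143.51361965] [[32.9687, 0.6223, 0.0339], [32.8984, 0.6223, 0.0344]] [[38.6739, 0.6223, 0.0344], [38.588, 0.6228, 0.0349]]
C [315.45692196 143.01320617] [[33.4633, 0.6256, -0.0711], [33.3097, 0.6261, -0.0711]] [[25.6837, 0.6256, -0.0711], [25.5417, 0.6261, -0.0711]]
```

Request:
jog_arm:
  targets: [-0.018,-0.0015,0,0,0,0,0.008,-0.0359,-0.0015,0,0,0,0,0.008,-0.0359,-0.0015,-0.03,0,0,0,0.008,-0.0359,-0.0015,-0.06,0,0,0,0.008,-0.0359,-0.0015,-0.088,0,0,0,0.008]

```text
clock: 23.85
tcp_pos: [0.6249, -0.0713, 0.1558]
tool_rot: [0.001, -0.017, 1.0, -0.0]
force: [-0.5, -0.7, -2.1]
opening: 0.0149
finger_force: 69.2
```

Request:
jog_arm:
  targets: [0,0,0,0,0,0,0.008,0,0,-0.005,0,0,0,0.008,0,0,-0.01,0,0,0,0.008,0,0,-0.014,0,0,0,0.008,0,0,-0.014,0,0,0,0.008]

```text
clock: 24.35
tcp_pos: [0.6256, -0.0716, 0.1421]
tool_rot: [0.0, -0.017, 1.0, -0.0]
force: [-1.3, 0.4, -2.5]
opening: 0.0149
finger_force: 68.9
```

Run:
```python
from h import *
o=arm.observe();print({k:np.round(o[k],4).tolist() for k in ('clock','tcp_pos','q','tool_rot','force','wrist_torque','opening')})
```

```text
{'clock': 24.35, 'tcp_pos': [0.6256, -0.0716, 0.1421], 'q': [-0.114, 0.3357, 0.0308, 1.2653, -0.0, -0.1485], 'tool_rot': [0.0003, -0.0173, 0.9999, -0.0001], 'force': [-1.2967, 0.4276, -2.5043], 'wrist_torque': [0.0054, -0.0044, -0.0073], 'opening': 0.0149}
```

Request:
jog_arm:
  targets: [0,0,-0.005,0,0,0,0.008,0,0,-0.01,0,0,0,0.008,0,0,-0.014,0,0,0,0.008,0,0,-0.017,0,0,0,0.008,0,0,-0.017,0,0,0,0.008]

```text
clock: 24.85
tcp_pos: [0.6261, -0.0717, 0.1263]
tool_rot: [0.001, -0.017, 1.0, -0.0]
force: [-1.6, 0.6, 9.9]
opening: 0.0147
finger_force: 70.8
```

Request:
jog_arm:
  targets: [0,0,-0.001,0,0,0,0.008,0,0,-0.002,0,0,0,0.008,0,0,-0.002,0,0,0,0.008]

```text
clock: 25.15
tcp_pos: [0.6261, -0.0718, 0.1254]
tool_rot: [0.002, -0.017, 1.0, -0.0]
force: [-2.6, -0.3, 13.0]
opening: 0.0149
finger_force: 71.1
```

Request:
jog_arm:
  targets: [0,0.0003,-0.001,0,0,-8.4,0.008,0.0001,0.0006,-0.001,0,0,-16.8,0.008,0.0002,0.0009,-0.001,0,0,-25.2,0.008,0.0003,0.0011,-0.001,0,0,-33.6,0.008,0.0005,0.0013,-0.001,0,0,-42,0.008]

```text
clock: 25.65
tcp_pos: [0.6272, -0.0707, 0.1253]
tool_rot: [0.003, 0.345, 0.939, 0.0]
force: [-2.4, -0.3, 16.1]
opening: 0.0149
finger_force: 71.6
```

Request:
jog_arm:
  targets: [0.0003,0.0002,0,0,0,-8.4,0.008,0.0005,0.0004,0,0,0,-16.8,0.008,0.0008,0.0005,0,0,0,-25.2,0.008,0.001,0.0006,0,0,0,-33.6,0.008,0.0013,0.0007,0,0,0,-42,0.008]

```text
clock: 26.15
tcp_pos: [0.6287, -0.0701, 0.1253]
tool_rot: [0.003, 0.658, 0.753, 0.001]
force: [-3.4, -0.5, 14.3]
opening: 0.0148
finger_force: 71.5
```

Request:
jog_arm:
  targets: [0,0,0,0,0,-2,0.008,0,0,0,0,0,-2,0.008]

```text
clock: 26.35
tcp_pos: [0.6287, -0.0701, 0.1253]
tool_rot: [0.003, 0.67, 0.743, 0.001]
force: [-2.2, -0.4, 15.1]
opening: 0.0153
finger_force: 71.6
```

Run:
```python
from h import *
o=arm.observe();print({k:np.round(o[k],4).tolist() for k in ('clock','tcp_pos','q','tool_rot','force','wrist_torque','opening')})
```

```text
{'clock': 26.35, 'tcp_pos': [0.6287, -0.0701, 0.1253], 'q': [-0.1107, 0.3415, 0.0019, 1.2253, -0.0006, 1.3564], 'tool_rot': [0.0026, 0.6695, 0.7428, 0.0015], 'force': [-2.2247, -0.3941, 15.0669], 'wrist_torque': [-0.092, 0.6546, 0.0465], 'opening': 0.0153}
```

Request:
jog_arm:
  targets: [0,0,0.004,0,0,0,0.008,0,0,0.008,0,0,0,0.008,0,0,0.01,0,0,0,0.008,0,0,0.01,0,0,0,0.008]

```text
clock: 26.75
tcp_pos: [0.6284, -0.0699, 0.1326]
tool_rot: [0.001, 0.669, 0.743, 0.001]
force: [2.7, 0.1, 5.5]
opening: 0.0149
finger_force: 70.2
```

Request:
jog_arm:
  targets: [0,0,0,0,0,0,0.05,0,0,0,0,0,0,0.05,0,0,0,0,0,0,0.05,0,0,0,0,0,0,0.05]

```text
clock: 27.15
tcp_pos: [0.6267, -0.0695, 0.1311]
tool_rot: [-0.001, 0.669, 0.743, -0.0]
force: [-0.3, 0.0, -0.3]
opening: 0.0499
finger_force: 0.0
```

Request:
jog_arm:
  targets: [0,0,0.04,0,0,0,0.05,0,0,0.08,0,0,0,0.05,0,0,0.115,0,0,0,0.05,0,0,0.115,0,0,0,0.05,0,0,0.115,0,0,0,0.05]

```text
clock: 27.65
tcp_pos: [0.6276, -0.0696, 0.2473]
tool_rot: [0.001, 0.669, 0.743, 0.0]
force: [0.5, 0.5, -1.5]
opening: 0.0496
finger_force: 0.0
```

Run:
```python
from h import *
c=snap('wrist','w11');o=arm.observe();print(o['clock'],o['tcp_pos'],o['tool_rot'].round(3))
for b in (.067,.073): print(b,cart(c,.628,-.0705,b))
print(proj(c,[.628,-.0705,.1]))
t=snap('top','t11')
for x,y in ((.553,.361),(.362,.273)): print(cart(t,x,y))
```

```text
27.7 [ 0.62702027 -0.06953216  0.24593796] [-0.     0.669  0.743 -0.   ]
0.067 {'drum': [16.3565, 0.629, -0.0725], 'wing': (np.float64(0.6288), np.float64(-0.07), np.float64(95.6)), 'score': np.float64(64.4)}
0.073 {'drum': [15.4248, 0.6275, -0.0715], 'wing': (np.float64(0.6283), np.float64(-0.0679), np.float64(95.0)), 'score': np.float64(60.3)}
[316.4608132  185.67176964]
{'drum': [39.2487, 0.557, 0.3675], 'wing': (np.float64(0.5538), np.float64(0.3592), np.float64(-3.1)), 'score': np.float64(15.2)}
{'drum': [39.5232, 0.3625, 0.277], 'wing': (np.float64(0.3644), np.float64(0.272), np.float64(49.2)), 'score': np.float64(35.1)}
```

Request:
jog_arm:
  targets: [-0.02,0.025,0.005,0,0,8.4,0.06,-0.04,0.05,0.005,0,0,16.8,0.06,-0.06,0.075,0.005,0,0,25.2,0.06,-0.08,0.1,0.005,0,0,33.6,0.06,-0.09,0.115,0.005,0,0,42,0.06]

```text
clock: 28.25
tcp_pos: [0.5349, 0.0467, 0.2502]
tool_rot: [-0.002, 0.355, 0.935, -0.001]
force: [-0.3, 1.1, -0.1]
opening: 0.06
finger_force: 0.0
```

Request:
jog_arm:
  targets: [-0.02,0.025,0,0,0,8.4,0.06,-0.04,0.05,0,0,0,16.8,0.06,-0.06,0.075,0,0,0,25.2,0.06,-0.08,0.1,0,0,0,33.6,0.06,-0.09,0.115,0,0,0,42,0.06]

```text
clock: 28.75
tcp_pos: [0.4449, 0.1614, 0.2502]
tool_rot: [-0.001, -0.004, 1.0, -0.0]
force: [0.1, -0.3, -0.1]
opening: 0.0598
finger_force: 0.0
```

Request:
jog_arm:
  targets: [-0.02,0.025,0,0,0,8.4,0.06,-0.04,0.05,0,0,0,16.8,0.06,-0.06,0.075,0,0,0,25.2,0.06,-0.08,0.1,0,0,0,33.6,0.06,-0.084,0.114,0,0,0,42,0.06]

```text
clock: 29.25
tcp_pos: [0.3607, 0.2752, 0.2503]
tool_rot: [-0.001, -0.362, 0.932, -0.0]
force: [1.2, 0.6, 0.4]
opening: 0.0602
finger_force: 0.0
```

Request:
jog_arm:
  targets: [0,0,0,0,0,7,0.06,0,0,0,0,0,7,0.06,0,0,0,0,0,7,0.06,0,0,0,0,0,7,0.06]

```text
clock: 29.65
tcp_pos: [0.3631, 0.2739, 0.2512]
tool_rot: [-0.001, -0.413, 0.911, -0.0]
force: [-0.3, 0.1, 0.1]
opening: 0.06
finger_force: 0.0
```

```bash
cat >> h.py <<'E'
def wfit(c,x0,y0,t0,base=0.):
    """wing by segmentation: dark grey top face + white drum; returns wing rect from minAreaRect of drum-bounded dark blob, in px"""
    from scipy.optimize import minimize
    g=cv2.GaussianBlur(cv2.cvtColor(c['frame'],cv2.COLOR_RGB2GRAY).astype(np.float32),(0,0),.7)
    z=base+.0925
    def smp(P):
        P=np.array([proj(c,p) for p in P],np.float32);return cv2.remap(g,P[:,:1],P[:,1:],cv2.INTER_LINEAR)[:,0]
    def gr(p):  # edge strength of the four sides of the top face + lower drum edge
        x,y,t=x0+p[0]*1e-3,y0+p[1]*1e-3,np.radians(t0+p[2]);cs,sn=np.cos(t),np.sin(t);s=0
        W=lambda a,b:[x+cs*a-sn*b,y+sn*a+cs*b,z]
        for e in (-1,1):
            for a in np.linspace(-.022,.022,9): pass
            A=np.linspace(-.022,.022,12);s+=np.abs(smp([W(a,e*.0088) for a in A])-smp([W(a,e*.0072) for a in A])).mean()
            B=np.linspace(-.006,.006,7);s+=np.clip(np.abs(smp([W(e*.0269,b) for b in B])-smp([W(e*.0251,b) for b in B])),0,40).mean()
        return -s
    best=min(((gr((i,j,k)),(i,j,k)) for i in range(-6,7,1) for j in range(-6,7,1) for k in (-4,0,4)))
    m=minimize(gr,best[1],method='Nelder-Mead')
    return (round(x0+m.x[0]*1e-3,4),round(y0+m.x[1]*1e-3,4),round(t0+m.x[2],1)),round(-m.fun,1)
E
python3 - <<'E'
from h import *
class C(dict): pass
c=snap('wrist','w12');o=arm.observe();print(o['clock'],o['tcp_pos'],o['tool_rot'].round(3),o['q'].round(2))
print(cart(c,.363,.274)); print(wfit(c,.363,.274,49))
E
python3 - <<'E'
# check wfit on the earlier saved view of k3 (known .4315,.0494,91.3)
from h import *
print('w9 saved' )
E
```

```text
29.7 [0.36321434 0.27395647 0.25137283] [-0.    -0.413  0.911 -0.   ] [ 0.65 -0.   -0.14  1.44 -0.   -0.21]
{'drum': [37.272, 0.363, 0.2795], 'wing': (np.float64(0.3623), np.float64(0.2801), np.float64(47.4)), 'score': np.float64(27.3)}
((np.float64(0.3605), np.float64(0.2773), np.float64(49.0)), np.float64(163.3))
w9 saved
```

Run:
```python
from h import *
from scipy.spatial.transform import Rotation as Ro
c=snap('wrist');o=arm.observe();q=lambda w:Ro.from_quat([w[1],w[2],w[3],w[0]]).as_matrix()
R=np.array(c['R']);A=R@q(o['tool_rot']);ct=R@o['tcp_pos']+np.array(c['t'])
print(wfit(c,.363,.274,49),wfit(c,.3605,.2773,49))
d=dict(c);Rt=q([0,.702,.712,0]);d['R']=A@Rt.T;d['t']=ct-d['R']@np.array([.42987,.04302,.25048])
d['frame']=cv2.imread('pics/w9.png')[:,:,::-1].copy()
print('k3 check (.4315,.0494,91.3)',wfit(d,.432,.047,91),circ(d,.432,.047,.0565,[(.033,-1)])[:2])
# drum lower-half (away from camera) fit
def half(c,x0,y0):
    g=cv2.GaussianBlur(cv2.cvtColor(c['frame'],cv2.COLOR_RGB2GRAY).astype(np.float32),(0,0),.8)
    up=-np.array(c['R'])[1][:2];up/=np.linalg.norm(up);th=np.arctan2(-up[1],-up[0]);best=[]
    a=th+np.radians(np.r_[-100:-29:5,30:101:5])
    def s(x,y,r):
        P=np.array([proj(c,[x+r*np.cos(t),y+r*np.sin(t),.0565]) for t in a],np.float32);return cv2.remap(g,P[:,:1],P[:,1:],cv2.INTER_LINEAR)[:,0]
    for dx in np.arange(-.008,.0081,.0005):
        for dy in np.arange(-.008,.0081,.0005): best.append(((s(x0+dx,y0+dy,.032)-s(x0+dx,y0+dy,.034)).mean(),x0+dx,y0+dy))
    best.sort(reverse=True);return np.round(best[:3],4).tolist()
print(half(d,.432,.047),half(c,.3615,.278))
k=4;u,v=proj(c,[.362,.277,.07]).astype(int);u-=75;v-=75
F=cv2.resize(c['frame'][v:v+150,u:u+150],None,fx=k,fy=k,interpolation=cv2.INTER_CUBIC)
t=np.radians(49);a=np.linspace(0,6.28,60)
def dr(P,col):
    Q=np.array([(proj(c,p)-[u,v])*k+k/2 for p in P]).astype(np.int32);cv2.polylines(F,[Q],True,col,1)
x,y=.3605,.2773
dr([[x+.033*np.cos(b),y+.033*np.sin(b),.0565] for b in a],(255,0,0))
dr([[x+np.cos(t)*i-np.sin(t)*j,y+np.sin(t)*i+np.cos(t)*j,.0925] for i,j in ((-.026,-.008),(.026,-.008),(.026,.008),(-.026,.008))],(255,0,0))
cv2.imwrite('pics/w12c.png',F[:,:,::-1])
```

```text
((np.float64(0.3603), np.float64(0.2776), np.float64(49.0)), np.float64(165.9)) ((np.float64(0.3605), np.float64(0.2773), np.float64(49.0)), np.float64(164.3))
k3 check (.4315,.0494,91.3) ((np.float64(0.4329), np.float64(0.0502), np.float64(91.0)), np.float64(168.0)) [[37.8118, 0.4325, 0.047], [37.8112, 0.433, 0.047]]
[[73.089, 0.433, 0.049], [72.8571, 0.433, 0.0485], [70.7568, 0.4335, 0.0485]] [[82.1656, 0.362, 0.279], [80.8078, 0.362, 0.2795], [80.5355, 0.3615, 0.279]]
```

View pics/w12c.png

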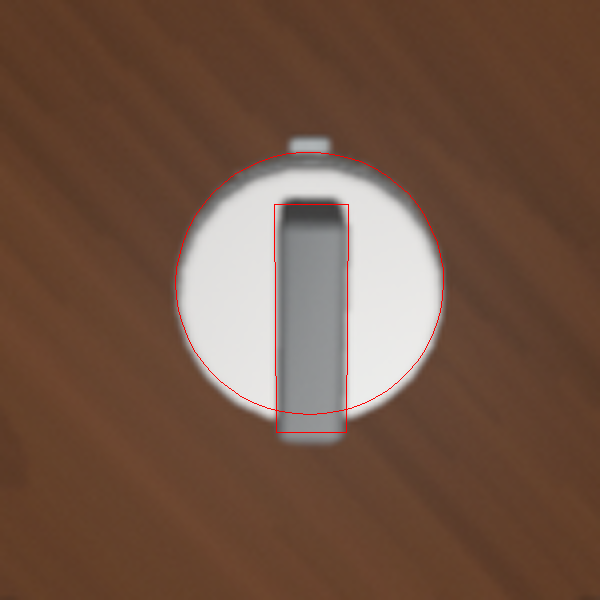

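The red outline sits about 2.6 mm too far up the image; the drum's far half puts the centre at (0.362,0.279), wing at 49°. I'm picking it.

Request:
jog_arm:
  targets: [-0.0012,0.005,-0.05,0,0,0,0.05,-0.0012,0.005,-0.1,0,0,0,0.05,-0.0012,0.005,-0.15,0,0,0,0.05,-0.0012,0.005,-0.18,0,0,0,0.05,-0.0012,0.005,-0.1875,0,0,0,0.05]

```text
clock: 30.25
tcp_pos: [0.3599, 0.2774, 0.0608]
tool_rot: [-0.003, -0.414, 0.91, -0.001]
force: [0.1, 0.3, 0.1]
opening: 0.0499
finger_force: 0.0
```

Request:
jog_arm:
  targets: [0,0,0,0,0,0,0.05,0,0,0,0,0,0,0.008,0,0,0,0,0,0,0.008,0,0,0,0,0,0,0.008,0,0,0,0,0,0,0.008]

```text
clock: 30.75
tcp_pos: [0.3635, 0.2804, 0.0664]
tool_rot: [0.002, -0.415, 0.91, 0.0]
force: [1.4, -0.5, 6.8]
opening: 0.0144
finger_force: 69.3
```

Request:
jog_arm:
  targets: [0,0,0.03,0,0,0,0.008,0,0,0.08,0,0,-8,0.008,0,0,0.13,0,0,-16,0.008,0.02,-0.02,0.17,0,0,-24,0.008,0.05,-0.04,0.18,0,0,-32,0.008]

```text
clock: 31.25
tcp_pos: [0.413, 0.2402, 0.2503]
tool_rot: [0.004, -0.146, 0.989, 0.002]
force: [0.3, 1.1, -2.3]
opening: 0.015
finger_force: 69.0
```

Request:
jog_arm:
  targets: [0.035,-0.035,0,0,0,-8,0.008,0.07,-0.07,0,0,0,-15.2,0.008,0.105,-0.105,0,0,0,-15.2,0.008,0.14,-0.14,0,0,0,-15.2,0.008,0.17,-0.17,0,0,0,-15.2,0.008]

```text
clock: 31.75
tcp_pos: [0.5834, 0.0673, 0.2446]
tool_rot: [0.0, -0.015, 1.0, 0.0]
force: [-0.6, -0.5, -1.3]
opening: 0.015
finger_force: 69.0
```

Request:
jog_arm:
  targets: [0.04,-0.02,0,0,0,0,0.008,0.075,-0.035,0,0,0,0,0.008,0.078,-0.035,0,0,0,0,0.008,0.078,-0.035,0,0,0,0,0.008,0.078,-0.035,0,0,0,0,0.008]

```text
clock: 32.25
tcp_pos: [0.6593, 0.0348, 0.2445]
tool_rot: [-0.0, -0.016, 1.0, 0.0]
force: [-0.7, -0.1, -2.1]
opening: 0.0148
finger_force: 69.0
```

Run:
```python
from h import *
c=snap('wrist','w13');o=arm.observe();print(o['clock'],o['tcp_pos'],o['tool_rot'].round(3),o['force'],o['opening'])
for n,x,y in (('A',.619,.1393),('B',.6223,.0344)): print(n,circ(c,x,y,.084,[(.0285,1)],.006,.0005)[:2])
```

```text
32.3 [0.65912636 0.03505101 0.2448863 ] [ 0.    -0.016  1.     0.   ] [-0.15143112  0.03716283 -1.91277243] 0.014563626765078358
A [[32.9134, 0.619, 0.1388], [32.9109, 0.6185, 0.1388]]
B [[29.4704, 0.6223, 0.0339], [29.2636, 0.6228, 0.0339]]
```

Request:
jog_arm:
  targets: [-0.018,-0.0017,0,0,0,0,0.008,-0.0345,-0.0017,0,0,0,0,0.008,-0.0345,-0.0017,-0.03,0,0,0,0.008,-0.0345,-0.0017,-0.06,0,0,0,0.008,-0.0345,-0.0017,-0.088,0,0,0,0.008]

```text
clock: 32.8
tcp_pos: [0.6243, 0.0336, 0.1567]
tool_rot: [0.001, -0.016, 1.0, 0.0]
force: [0.2, 0.7, -2.2]
opening: 0.0149
finger_force: 69.1
```

Request:
jog_arm:
  targets: [0,0,0,0,0,0,0.008,0,0,-0.005,0,0,0,0.008,0,0,-0.01,0,0,0,0.008,0,0,-0.014,0,0,0,0.008,0,0,-0.014,0,0,0,0.008]

```text
clock: 33.3
tcp_pos: [0.6256, 0.0327, 0.1426]
tool_rot: [0.0, -0.016, 1.0, -0.0]
force: [0.2, 0.3, -1.7]
opening: 0.0152
finger_force: 68.8
```

Run:
```python
from h import *
o=arm.observe();print({k:np.round(o[k],4).tolist() for k in ('clock','tcp_pos','tool_rot','force','wrist_torque','opening')})
```

```text
{'clock': 33.3, 'tcp_pos': [0.6256, 0.0327, 0.1426], 'tool_rot': [0.0003, -0.0156, 0.9999, -0.0], 'force': [0.1572, 0.3485, -1.6632], 'wrist_torque': [-0.0021, 0.0251, 0.0183], 'opening': 0.0152}
```

Request:
jog_arm:
  targets: [0,0,-0.005,0,0,0,0.008,0,0,-0.01,0,0,0,0.008,0,0,-0.014,0,0,0,0.008,0,0,-0.017,0,0,0,0.008,0,0,-0.017,0,0,0,0.008]

```text
clock: 33.8
tcp_pos: [0.6262, 0.0327, 0.1267]
tool_rot: [0.001, -0.016, 1.0, 0.0]
force: [-1.2, 0.0, 10.0]
opening: 0.0148
finger_force: 70.7
```

Request:
jog_arm:
  targets: [0,0,-0.001,0,0,0,0.008,0,0,-0.002,0,0,0,0.008,0,0,-0.002,0,0,0,0.008]

```text
clock: 34.1
tcp_pos: [0.6262, 0.0327, 0.126]
tool_rot: [0.002, -0.016, 1.0, 0.0]
force: [-3.7, -1.0, 13.7]
opening: 0.0148
finger_force: 71.2
```

Request:
jog_arm:
  targets: [0,0,-0.001,0,0,-8.4,0.008,0,0,-0.001,0,0,-16.8,0.008,0,0,-0.001,0,0,-25.2,0.008,0,0,-0.001,0,0,-33.6,0.008,0,0,-0.001,0,0,-42,0.008]

```text
clock: 34.6
tcp_pos: [0.6269, 0.0327, 0.1259]
tool_rot: [0.003, 0.346, 0.938, 0.001]
force: [-2.4, -1.1, 16.6]
opening: 0.0144
finger_force: 71.6
```

Request:
jog_arm:
  targets: [0,0,0,0,0,-8.4,0.008,0,0,0,0,0,-16.8,0.008,0,0,0,0,0,-25.2,0.008,0,0,0,0,0,-33.6,0.008,0,0,0,0,0,-42,0.008]

```text
clock: 35.1
tcp_pos: [0.6257, 0.033, 0.1259]
tool_rot: [0.001, 0.659, 0.752, 0.001]
force: [-8.4, 1.1, 19.5]
opening: 0.015
finger_force: 71.9
```

Request:
jog_arm:
  targets: [0,0,0,0,0,-2,0.008,0,0,0,0,0,-2,0.008]

```text
clock: 35.3
tcp_pos: [0.6256, 0.033, 0.1259]
tool_rot: [0.001, 0.67, 0.742, 0.001]
force: [-7.3, 1.0, 19.9]
opening: 0.0149
finger_force: 72.2
```

Request:
jog_arm:
  targets: [0,0,0.004,0,0,0,0.008,0,0,0.008,0,0,0,0.008,0,0,0.01,0,0,0,0.008,0,0,0.01,0,0,0,0.008]

```text
clock: 35.7
tcp_pos: [0.6255, 0.0328, 0.1327]
tool_rot: [0.0, 0.67, 0.742, 0.0]
force: [-3.1, 0.9, 6.0]
opening: 0.0146
finger_force: 70.1
```

Run:
```python
from h import *
o=arm.observe();print({k:np.round(o[k],4).tolist() for k in ('clock','tcp_pos','tool_rot','force','wrist_torque','opening')})
```

```text
{'clock': 35.7, 'tcp_pos': [0.6255, 0.0328, 0.1327], 'tool_rot': [0.0001, 0.6705, 0.7419, 0.0002], 'force': [-3.0725, 0.878, 5.9998], 'wrist_torque': [0.1585, 0.7363, 0.1938], 'opening': 0.0146}
```

Request:
jog_arm:
  targets: [0,0,0,0,0,0,0.05,0,0,0,0,0,0,0.05,0,0,0,0,0,0,0.05,0,0,0,0,0,0,0.05]

```text
clock: 36.1
tcp_pos: [0.6255, 0.0326, 0.1318]
tool_rot: [-0.0, 0.671, 0.742, -0.0]
force: [0.4, -0.1, 0.2]
opening: 0.0501
finger_force: 0.0
```

Request:
jog_arm:
  targets: [0,0,0.04,0,0,0,0.05,0,0,0.08,0,0,0,0.05,-0.01,0.03,0.117,0,0,8,0.06,-0.02,0.06,0.117,0,0,16,0.06,-0.03,0.1,0.117,0,0,24,0.06]

```text
clock: 36.6
tcp_pos: [0.5961, 0.1328, 0.251]
tool_rot: [0.001, 0.5, 0.866, 0.001]
force: [0.6, 0.3, -0.2]
opening: 0.0598
finger_force: 0.0
```

Request:
jog_arm:
  targets: [-0.01,0.04,0,0,0,8,0.06,-0.02,0.08,0,0,0,16,0.06,-0.03,0.12,0,0,0,24,0.06,-0.035,0.16,0,0,0,32,0.06,-0.04,0.2,0,0,0,40,0.06]

```text
clock: 37.1
tcp_pos: [0.555, 0.3343, 0.2494]
tool_rot: [0.0, 0.173, 0.985, 0.0]
force: [0.1, -0.9, -0.0]
opening: 0.06
finger_force: 0.0
```

Request:
jog_arm:
  targets: [0,0.03,0,0,0,8,0.06,0,0.03,0,0,0,16,0.06,0,0.03,0,0,0,16,0.06,0,0.03,0,0,0,16,0.06,0,0.03,0,0,0,16,0.06]

```text
clock: 37.6
tcp_pos: [0.5557, 0.362, 0.2494]
tool_rot: [0.0, 0.038, 0.999, 0.0]
force: [0.8, -0.3, -0.8]
opening: 0.0598
finger_force: 0.0
```

```bash
cat >> h.py <<'E'
def half(c,x0,y0,span=.008,st=.0005):
    g=cv2.GaussianBlur(cv2.cvtColor(c['frame'],cv2.COLOR_RGB2GRAY).astype(np.float32),(0,0),.8)
    up=-np.array(c['R'])[1][:2];th=np.arctan2(-up[1],-up[0]);best=[]
    a=th+np.radians(np.r_[-100:-29:5,30:101:5])
    def s(x,y,r):
        P=np.array([proj(c,[x+r*np.cos(t),y+r*np.sin(t),.0565]) for t in a],np.float32);return cv2.remap(g,P[:,:1],P[:,1:],cv2.INTER_LINEAR)[:,0]
    for dx in np.arange(-span,span+1e-6,st):
        for dy in np.arange(-span,span+1e-6,st): best.append(((s(x0+dx,y0+dy,.032)-s(x0+dx,y0+dy,.034)).mean(),x0+dx,y0+dy))
    best.sort(reverse=True);return np.round(best[:3],4).tolist()
E
python3 - <<'E'
from h import *
c=snap('wrist','w14');o=arm.observe();print(o['clock'],o['tcp_pos'],o['tool_rot'].round(3),o['q'].round(2))
h=half(c,.554,.362,.02,.002);print(h);h=half(c,h[0][1],h[0][2],.003);print(h);x,y=h[0][1:]
print(cart(c,x,y,0,.003),wfit(c,x,y,-3),wfit(c,x,y,4),wfit(c,x,y,-10))
k=4;u,v=proj(c,[x,y,.07]).astype(int);u-=75;v-=75
F=cv2.resize(c['frame'][max(v,0):v+150,u:u+150],None,fx=k,fy=k,interpolation=cv2.INTER_CUBIC)
cv2.imwrite('pics/w14c.png',F[:,:,::-1])
snap('top')
print([(np.round(np.array(r['rect'])*[640,400,640,400]).astype(int).tolist(),round(r['conf'],2)) for r in arm.look_for('cartridge_1_mid','top')])
E
```

```text
37.65 [0.55572236 0.36192837 0.24952311] [0.    0.038 0.999 0.   ] [ 0.58  0.4   0.36  1.53 -0.    0.65]
[[78.9671, 0.556, 0.37], [66.3696, 0.554, 0.37], [57.646, 0.558, 0.37]]
[[78.9671, 0.556, 0.37], [78.5101, 0.5555, 0.37], [77.4599, 0.5555, 0.3705]]
{'drum': [37.3627, 0.5575, 0.3695], 'wing': (np.float64(0.5513), np.float64(0.3696), np.float64(-3.9)), 'score': np.float64(37.6)} ((np.float64(0.5539), np.float64(0.37), np.float64(-3.0)), np.float64(160.7)) ((np.float64(0.5539), np.float64(0.37), np.float64(-4.5)), np.float64(164.9)) ((np.float64(0.5539), np.float64(0.37), np.float64(-4.4)), np.float64(165.0))
[([294, 174, 320, 198], 0.78)]
```

Request:
jog_arm:
  targets: [0.0005,0.0073,-0.05,0,0,0,0.05,0.0005,0.0073,-0.1,0,0,0,0.05,0.0005,0.0073,-0.15,0,0,0,0.05,0.0005,0.0073,-0.18,0,0,0,0.05,0.0005,0.0073,-0.185,0,0,0,0.05]

```text
clock: 38.25
tcp_pos: [0.5535, 0.3679, 0.0595]
tool_rot: [-0.003, 0.037, 0.999, -0.002]
force: [-0.4, -0.8, 0.7]
opening: 0.05
finger_force: 0.0
```

Request:
jog_arm:
  targets: [0,0,0,0,0,0,0.05,0,0,0,0,0,0,0.008,0,0,0,0,0,0,0.008,0,0,0,0,0,0,0.008,0,0,0,0,0,0,0.008]

```text
clock: 38.75
tcp_pos: [0.5573, 0.3708, 0.0669]
tool_rot: [0.002, 0.037, 0.999, 0.001]
force: [0.3, -0.1, 7.0]
opening: 0.0147
finger_force: 69.4
```

Request:
jog_arm:
  targets: [0,0,0.03,0,0,0,0.008,0,0,0.08,0,0,6.2,0.008,0,0,0.13,0,0,6.2,0.008,0.02,-0.02,0.17,0,0,6.2,0.008,0.04,-0.06,0.18,0,0,6.2,0.008]

```text
clock: 39.25
tcp_pos: [0.5971, 0.3125, 0.2504]
tool_rot: [0.004, -0.019, 1.0, 0.002]
force: [1.2, 0.0, -2.5]
opening: 0.0149
finger_force: 69.0
```

Request:
jog_arm:
  targets: [0.015,-0.04,0,0,0,0,0.008,0.03,-0.08,0,0,0,0,0.008,0.045,-0.12,0,0,0,0,0.008,0.06,-0.155,0,0,0,0,0.008,0.06,-0.17,0,0,0,0,0.008]

```text
clock: 39.75
tcp_pos: [0.6572, 0.1366, 0.2439]
tool_rot: [-0.0, -0.016, 1.0, -0.0]
force: [-0.0, 0.0, -2.7]
opening: 0.0148
finger_force: 69.0
```

Request:
jog_arm:
  targets: [0,0,0,0,0,0,0.008,0,0,0,0,0,0,0.008,0,0,0,0,0,0,0.008,0,0,0,0,0,0,0.008]

```text
clock: 40.15
tcp_pos: [0.6556, 0.1414, 0.2444]
tool_rot: [0.0, -0.018, 1.0, 0.0]
force: [0.6, 0.5, -1.9]
opening: 0.0148
finger_force: 69.0
```

Run:
```python
from h import *
c=snap('wrist','w15');o=arm.observe();print(o['clock'],o['tcp_pos'],o['tool_rot'].round(4),o['force'],o['opening'])
print('A',circ(c,.619,.139,.084,[(.0285,1)],.006,.0005)[:3])
```

```text
40.2 [0.65565109 0.14131103 0.24437405] [ 0.000e+00 -1.820e-02  9.998e-01  1.000e-04] [ 0.02412155 -0.15920957 -1.89427104] 0.014660908947193385
A [[31.9741, 0.619, 0.139], [31.8819, 0.619, 0.1385], [31.6986, 0.6185, 0.139]]
```

Request:
jog_arm:
  targets: [-0.018,-0.0028,0,0,0,0,0.008,-0.0349,-0.0028,0,0,0,0,0.008,-0.0349,-0.0028,-0.03,0,0,0,0.008,-0.0349,-0.0028,-0.06,0,0,0,0.008,-0.0349,-0.0028,-0.087,0,0,0,0.008]

```text
clock: 40.7
tcp_pos: [0.6206, 0.1381, 0.1564]
tool_rot: [0.0, -0.018, 1.0, 0.0]
force: [0.4, 0.4, -2.0]
opening: 0.0146
finger_force: 69.0
```

Request:
jog_arm:
  targets: [0,0,0,0,0,0,0.008,0,0,-0.005,0,0,0,0.008,0,0,-0.01,0,0,0,0.008,0,0,-0.014,0,0,0,0.008,0,0,-0.014,0,0,0,0.008]

```text
clock: 41.2
tcp_pos: [0.6213, 0.1373, 0.1435]
tool_rot: [0.0, -0.017, 1.0, 0.0]
force: [0.9, 0.3, -2.9]
opening: 0.0146
finger_force: 68.8
```

Run:
```python
from h import *
o=arm.observe();print({k:np.round(o[k],4).tolist() for k in ('clock','tcp_pos','tool_rot','force','wrist_torque','opening')})
```

```text
{'clock': 41.2, 'tcp_pos': [0.6213, 0.1373, 0.1435], 'tool_rot': [0.0002, -0.0173, 0.9998, 0.0001], 'force': [0.885, 0.2996, -2.9032], 'wrist_torque': [-0.0332, -0.0103, 0.0514], 'opening': 0.0146}
```

Request:
jog_arm:
  targets: [0,0.0005,-0.005,0,0,0,0.008,0,0.0005,-0.01,0,0,0,0.008,0,0.0005,-0.014,0,0,0,0.008,0,0.0005,-0.018,0,0,0,0.008,0,0.0005,-0.018,0,0,0,0.008]

```text
clock: 41.7
tcp_pos: [0.6219, 0.1376, 0.127]
tool_rot: [0.002, -0.017, 1.0, 0.0]
force: [-1.3, -1.5, 10.8]
opening: 0.0151
finger_force: 70.7
```

Request:
jog_arm:
  targets: [0,0,-0.001,0,0,0,0.008,0,0,-0.002,0,0,0,0.008,0,0,-0.002,0,0,0,0.008]

```text
clock: 42.0
tcp_pos: [0.6219, 0.1375, 0.1264]
tool_rot: [0.002, -0.017, 1.0, 0.0]
force: [-2.9, -2.5, 15.4]
opening: 0.0146
finger_force: 71.3
```

Request:
jog_arm:
  targets: [0,0,-0.001,0,0,-8.4,0.008,0,0,-0.001,0,0,-16.8,0.008,0,0,-0.001,0,0,-25.2,0.008,0,0,-0.001,0,0,-33.6,0.008,0,0,-0.001,0,0,-42,0.008]

```text
clock: 42.5
tcp_pos: [0.6225, 0.1388, 0.1263]
tool_rot: [0.002, 0.345, 0.939, 0.002]
force: [-3.0, 1.0, 16.1]
opening: 0.0148
finger_force: 71.7
```

Request:
jog_arm:
  targets: [0,0,0,0,0,-8.4,0.008,0,0,0,0,0,-16.8,0.008,0,0,0,0,0,-25.2,0.008,0,0,0,0,0,-33.6,0.008,0,0,0,0,0,-42,0.008]

```text
clock: 43.0
tcp_pos: [0.6221, 0.1391, 0.1264]
tool_rot: [0.001, 0.658, 0.753, 0.003]
force: [-5.3, 2.5, 18.6]
opening: 0.0144
finger_force: 71.9
```

Request:
jog_arm:
  targets: [0,0,0,0,0,-2,0.008,0,0,0,0,0,-2,0.008]

```text
clock: 43.2
tcp_pos: [0.6221, 0.1391, 0.1264]
tool_rot: [0.001, 0.669, 0.743, 0.003]
force: [-5.0, 2.4, 18.3]
opening: 0.0145
finger_force: 72.0
```

Request:
jog_arm:
  targets: [0,0,0.004,0,0,0,0.008,0,0,0.008,0,0,0,0.008,0,0,0.01,0,0,0,0.008,0,0,0.01,0,0,0,0.008]

```text
clock: 43.6
tcp_pos: [0.6219, 0.1385, 0.1332]
tool_rot: [0.0, 0.669, 0.743, 0.001]
force: [1.2, 3.2, 5.0]
opening: 0.0146
finger_force: 69.9
```

Request:
jog_arm:
  targets: [0,0,0,0,0,0,0.05,0,0,0,0,0,0,0.05,0,0,0,0,0,0,0.05,0,0,0,0,0,0,0.05]

```text
clock: 44.0
tcp_pos: [0.6207, 0.1373, 0.1315]
tool_rot: [-0.0, 0.669, 0.743, -0.001]
force: [0.7, 0.0, -0.8]
opening: 0.05
finger_force: 0.0
```

Request:
jog_arm:
  targets: [0,0,0.04,0,0,0,0.05,0,0,0.08,0,0,0,0.05,0,0,0.115,0,0,0,0.05,0,0,0.115,0,0,0,0.05,0,0,0.115,0,0,0,0.05]

```text
clock: 44.5
tcp_pos: [0.6215, 0.1377, 0.2478]
tool_rot: [0.001, 0.669, 0.743, 0.001]
force: [0.3, 0.3, -0.6]
opening: 0.0497
finger_force: 0.0
```

Run:
```python
from h import *
c=snap('wrist','w16');o=arm.observe();print(o['clock'],o['tcp_pos'],o['tool_rot'].round(3),o['force'])
for n,x,y in (('A',.6215,.1388),('B',.6248,.0339),('C',.6281,-.0711)):
    print(n,[wfit(c,x,y,97.8,b) for b in (.067,.073)])
s=snap('scene','s16')
cv2.imwrite('pics/f16.png',np.hstack([c['frame'][0:400,120:420],cv2.resize(s['frame'][140:290,220:400],(480,400),interpolation=cv2.INTER_CUBIC)])[:,:,::-1])
```

```text
44.55 [0.62095685 0.13754746 0.24641268] [-0.     0.669  0.743 -0.   ] [ 1.25697492 -0.00137818 -1.04490582]
A [((np.float64(0.6207), np.float64(0.1444), np.float64(97.8)), np.float64(158.2)), ((np.float64(0.6206), np.float64(0.1458), np.float64(95.7)), np.float64(165.8))]
B [((np.float64(0.6248), np.float64(0.0362), np.float64(95.8)), np.float64(118.4)), ((np.float64(0.6248), np.float64(0.0403), np.float64(95.9)), np.float64(112.1))]
C [((np.float64(0.6221), np.float64(-0.0771), np.float64(93.8)), np.float64(0.0)), ((np.float64(0.6221), np.float64(-0.0771), np.float64(93.8)), np.float64(0.0))]
```

View pics/f16.png

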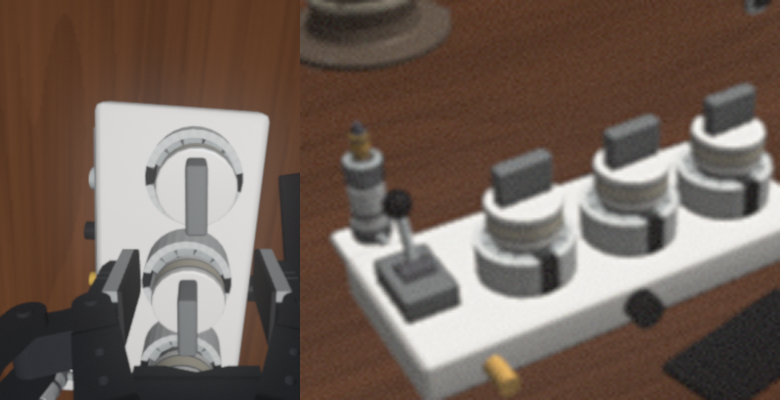

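All three cartridges sit at equal height with their wings turned across, at locked height (about 28.5 mm above the mouths). The lever is next: shut the fingers, go behind the knob, push it +x.

Request:
jog_arm:
  targets: [-0.015,-0.04,0,0,0,8.5,0,-0.03,-0.08,0,0,0,17,0,-0.045,-0.12,0,0,0,25.5,0,-0.06,-0.155,0,0,0,34,0,-0.073,-0.19,0,0,0,42.5,0]

```text
clock: 45.1
tcp_pos: [0.5464, -0.0536, 0.2455]
tool_rot: [-0.001, 0.352, 0.936, -0.0]
force: [0.0, 0.4, -0.5]
opening: -0.0
finger_force: 0.0
```

Request:
jog_arm:
  targets: [0,-0.03,0,0,0,8.5,0,0,-0.06,0,0,0,17,0,0,-0.09,0,0,0,25.5,0,0,-0.115,0,0,0,34,0,0,-0.116,0,0,0,42.5,0]

```text
clock: 45.6
tcp_pos: [0.5471, -0.1708, 0.245]
tool_rot: [-0.002, -0.01, 1.0, 0.0]
force: [-0.2, 0.0, -0.9]
opening: -0.0003
finger_force: 0.0
```

Request:
jog_arm:
  targets: [0,0,0,0,0,0,0,0,0,-0.04,0,0,0,0,0,0,-0.08,0,0,0,0,0,0,-0.12,0,0,0,0,0,0,-0.131,0,0,0,0]

```text
clock: 46.1
tcp_pos: [0.5448, -0.1667, 0.1109]
tool_rot: [-0.004, -0.007, 1.0, 0.001]
force: [-0.4, 0.3, 0.6]
opening: -0.0001
finger_force: 0.0
```

Request:
jog_arm:
  targets: [0,0,0,0,0,0,0,0.006,0,0,0,0,0,0,0.012,0,0,0,0,0,0,0.02,0,0,0,0,0,0,0.026,0,0,0,0,0,0]

```text
clock: 46.6
tcp_pos: [0.5753, -0.1685, 0.1176]
tool_rot: [0.001, -0.009, 1.0, -0.0]
force: [-2.6, 0.5, 1.1]
opening: -0.0001
finger_force: 1.0
```

Run:
```python
from h import *
o=arm.observe();print({k:np.round(o[k],4).tolist() for k in ('clock','tcp_pos','tool_rot','force','wrist_torque','opening')})
s=snap('scene','s17');print([(np.round(np.array(r['rect'])*[640,400,640,400]).astype(int).tolist(),round(r['conf'],2)) for r in arm.look_for('air_lever_tip','scene')])
for x in (.587,.6,.616,.645): print(x,proj(s,[x,-.168,.072+np.sqrt(.06**2-(x-.616)**2)]).round(0))
```

```text
{'clock': 46.6, 'tcp_pos': [0.5753, -0.1685, 0.1176], 'tool_rot': [0.0008, -0.0085, 1.0, -0.0003], 'force': [-2.5502, 0.4655, 1.1326], 'wrist_torque': [0.0217, 0.4214, 0.0313], 'opening': -0.0001}
[([255, 211, 264, 238], 0.59)]
0.587 [255. 216.]
0.6 [257. 217.]
0.616 [260. 220.]
0.645 [265. 229.]
```

Request:
jog_arm:
  targets: [0.008,0,0,0,0,0,0,0.016,0,0,0,0,0,0,0.024,0,0,0,0,0,0,0.032,0,0,0,0,0,0,0.038,0,0,0,0,0,0]

```text
clock: 47.2
tcp_pos: [0.6128, -0.1682, 0.1159]
tool_rot: [-0.0, -0.009, 1.0, 0.0]
force: [-1.2, -0.8, -1.1]
opening: 0.0001
finger_force: 0.6
```

Request:
jog_arm:
  targets: [0.003,0,0,0,0,0,0,0.006,0,0,0,0,0,0,0.008,0,0,0,0,0,0,0.01,0,0,0,0,0,0]

```text
clock: 47.6
tcp_pos: [0.6201, -0.1683, 0.1158]
tool_rot: [-0.002, -0.008, 1.0, -0.0]
force: [-12.0, 0.5, 3.7]
opening: 0.0
finger_force: 5.9
```

Request:
jog_arm:
  targets: [0.002,0,0,0,0,0,0,0.003,0,0,0,0,0,0]

```text
clock: 47.8
tcp_pos: [0.6202, -0.1683, 0.1157]
tool_rot: [-0.005, -0.008, 1.0, -0.0]
force: [-18.5, -0.6, 7.1]
opening: 0.0001
finger_force: 9.7
```

The lever is hard against its stop (18 N, no further travel). I'll back off, raise clear and verify.

Request:
jog_arm:
  targets: [-0.01,0,0,0,0,0,0,-0.03,0,0,0,0,0,0,-0.06,0,0,0,0,0,0,-0.065,0,0.04,0,0,0,0,-0.065,0,0.08,0,0,0,0]

```text
clock: 48.3
tcp_pos: [0.5574, -0.1678, 0.1957]
tool_rot: [-0.002, -0.008, 1.0, 0.001]
force: [1.2, -0.4, 0.8]
opening: 0.0001
finger_force: 0.0
```

Request:
jog_arm:
  targets: [0,0,0.05,0,0,0,0,0,0,0.1,0,0,0,0,0,0,0.1,0,0,0,0,0,0,0.1,0,0,0,0]

```text
clock: 48.7
tcp_pos: [0.5611, -0.1686, 0.2984]
tool_rot: [0.003, -0.009, 1.0, -0.001]
force: [-0.1, -0.0, -0.8]
opening: -0.0
finger_force: 0.0
```

Run:
```python
from h import *
o=arm.observe();print(o['clock'],o['tcp_pos'],o['force'])
s=snap('scene','s18')
for n in ('air_lever_tip','spent_mid','cartridge_1_mid','nozzle_mid'):print(n,[(np.round(np.array(r['rect'])*[640,400,640,400]).astype(int).tolist(),round(r['conf'],2)) for r in arm.look_for(n,'scene')])
f=s['frame'];m=(f[205:245,250:275].max(2)<45);v,u=np.nonzero(m);print('dark',u.mean()+250,v.mean()+205,m.sum())
for x in (.587,.616,.645): print(x,proj(s,[x,-.168,.072+np.sqrt(.06**2-(x-.616)**2)]).round(1))
```

```text
48.7 [ 0.56110346 -0.16858715  0.2984165 ] [-0.13499965 -0.00182695 -0.78967502]
air_lever_tip [([237, 198, 252, 211], 0.58), ([262, 223, 268, 241], 0.51)]
spent_mid [([151, 202, 184, 240], 0.8)]
cartridge_1_mid [([333, 184, 361, 222], 0.67), ([264, 224, 271, 243], 0.5)]
nozzle_mid []
dark 265.59090909090907 230.11363636363637 44
0.587 [255.4 215.9]
0.616 [260.  219.6]
0.645 [265.5 229.4]
```

```bash
python3 -c "
from bench import arm
print(arm.close_job())"
```

```text
the job is handed in; nothing more can be done
None
```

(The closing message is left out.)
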